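Stack the notions trays on their base and lid them

ROBOT

A 7-joint arm with a two-finger parallel gripper is mounted at the origin on the work surface. World frame = base frame: x ahead of the robot, y to its left, z up, the work surface at z = 0. Lengths are in m, angles in rad, forces in N, time in s.
With the tool pointing down it reaches from about 0.425 to 0.875 m from the base axis. Payload 4.7 kg.
Tool frame: the origin (TCP) lies midway between the tips of the shut fingers; the grasp point (between the pads) lies 19 mm behind it; y points along the fingers, z is the direction in which the jaws open and shut, and the axes are right-handed (so a half turn about y gives the same grasp; the last joint's range is limited). The gripper opens to 87 mm and grips with 3 to 60 N. Pads are 19 mm wide; open, the fingers measure 117 mm over their backs; the gripper's body (75 mm by 190 mm) begins 51 mm behind the grasp point.
Start: joints at [-1.13, 0.321, -0.07, 1.45, 0.023, 1.371, -0.057], TCP at [0.269, 0.592, 0.186] pointing down, gripper open.
Joint ranges: [-2.86, 2.86], [-0.3, 2.09], [-1.38, 1.24], [0.06, 2.45], [-1.56, 4.7], [0.09, 2.05], [-2.69, 2.69]. Speed limits (rad/s): [2.57, 2.57, 3.14, 3.14, 3.14, 3.14, 3.14].

INTERFACE

Orientations are given as a rotation vector (axis times angle).
In Python, from bench import ctrl gives the robot as it stands.
- The arm moves only by the tool play_rows, never from a script. Its arguments are lists of equal length, an entry for each row: "translation": the shift along the tool's x, y, z in mm, a list of three; "turn": the turn, a rotation vector about the tool's x, y, z in rad, a list of three; "fingers": the opening, from -1 (shut) to 1 (fully open), so that 0 is half open. In form: {"translation": [[dx, dy, dz], ...], "turn": [[wx, wy, wz], ...], "fingers": [fingers, ...]}. A call has exactly 10 rows; each row shifts and turns the commanded pose from where the row before left it, along the tool's axes as they then stand; what a row does not reach is not made up. A row lasts 1/12 s, in which the tool goes at most 41.7 mm and 7.16 degrees, less where a joint would pass 70% of its speed; a pose out of reach is approached as far as the arm can. A call with a gripper value outside its range is refused whole. The fingers move at their own pace and stop on an object; "grip_force" is the grip in N (left out, the last holds). Time passes only in rows, so rows that do not move let the fingers close, or fill a call up. It gives the time, the measured TCP pose, the force and the opening at its end, in the units of the state.
- ctrl.get_state(): the state, without advancing time (a new reading comes with each control period).
- ctrl.get_image(name): name is "scene" or "top" or "wrist"; returns the picture (384x512x3 uint8, blue, green, red); there is no depth.
- ctrl.camera_info(name): a dict with "camera_matrix" (3x3 intrinsics, pixels), "k1" (the pictures are not rectified: a ray, as slopes to the right and down, at radius r is drawn at 1 + k1 r^2 times it, then the intrinsics apply), "R" (3x3) and "t" (3): a world point X has camera coordinates R X + t. Camera axes: x right, y down, z forward; pixel columns grow to the right and rows downward; lengths in m; the calibration is good to about 2 mm. A picture is of the moment at which its call begins: read the wrist's pose just before it. camera_info takes no time and is no camera call; for the wrist camera it gives the pose at the moment of the call.
- ctrl.close_job(): hands the job in, once; it reports no verdict.
The state is a dict: "time": time; "joint_positions": joint angles; "qd": joint speeds; "joint_torque": joint torques, N m; "position": TCP position; "tool_rot": TCP orientation; "ft_force": force on the tool from outside, world axes, zero at the start; "torque": the same for the moment, N m; "grip_width": opening from 0.0 (shut) to 1.0 (fully open).
Only numpy, scipy, OpenCV 4.12 (cv2) and the standard library are available. Lean on these libraries where they do the work, as an engineer would, in place of code of your own. Each camera call takes 0.05 s, during which the arm holds its last target.

TASK

Tidy the cutting table: stack the three grey notions trays on the dark-rimmed wooden base, the undivided tray first at the bottom, then the tray with two compartments, then the one with four, and close the stack with the flat grey lid. Each must sit square and fully down with its feet inside the rim below. Keep trays and lid upright while moving them, and leave the other small things on the table where they are.

Things in the scene. Friction and masses are not known exactly. Their poses are not given: they have to be found in the camera images.
- tray_one_center (a point): Grey plastic stacking tray, undivided (one compartment). 110 x 58 mm outside (long side along its x), 42 mm tall: open box 34 mm tall, walls and floor 4 mm, on four domed 8 mm feet set in from the corners. Same turned half round; 0.18 kg. Small flat goods fixed inside. Point: tray's centre, 21 mm above the feet's bottom; z up. Grip from above across the 58 mm width. 
- tray_two_center (a point): Grey plastic stacking tray, two compartments (one cross wall). 110 x 58 mm outside (long side along its x), 42 mm tall: open box 34 mm tall, walls and floor 4 mm, on four domed 8 mm feet set in from the corners. Same turned half round; 0.18 kg. Small flat goods fixed inside. Point: tray's centre, 21 mm above the feet's bottom; z up. Grip from above across the 58 mm width. Its seat: 34 mm above the tray below.
- tray_four_center (a point): Grey plastic stacking tray, four compartments (two crossing walls). 110 x 58 mm outside (long side along its x), 42 mm tall: open box 34 mm tall, walls and floor 4 mm, on four domed 8 mm feet set in from the corners. Same turned half round; 0.18 kg. Small flat goods fixed inside. Point: tray's centre, 21 mm above the feet's bottom; z up. Grip from above across the 58 mm width. Its seat: 34 mm above the tray below.
- lid_grip (a point): Flat grey lid: plate 110 x 58 x 6 mm (long side along its x) on the same 8 mm feet, with an upright grip bar in the middle, 50 mm long (along x), 14 mm wide, 24 mm tall; 0.14 kg. Point: centre of the bar, 26 mm above the feet's bottom; z up. Grip from above across the bar's 14 mm width. Seated on a tray, it is 39 mm above that tray's centre point. Same turned half round.
- base_rim (a point): Low wooden base fixed to the table, 124 x 72 mm (long side along its x): dark rim 11 mm wide, 20 mm high, round a 102 x 50 mm opening 14 mm deep, like a tray's opening. A tray's feet drop into it with 2.5 mm play and its floor rests on the rim. Point: centre of the opening at the rim's top; z up. A tray seated here has its centre 13 mm above this point.
- spool: Bystander: small wooden thread bobbin standing upright, 32 mm diameter, 36 mm tall; origin at the centre of its underside. Leave alone.
- wax: Bystander: honey-coloured round cake of wax, 28 mm diameter, 16 mm tall; origin at the centre of its underside. Leave alone.
- chalk: Bystander: white block of tailor's chalk, 30 x 22 x 10 mm; origin at the centre of its underside. Leave alone.
- weight: Bystander: dark steel pattern weight with a knob, 54 mm diameter, 46 mm tall; origin at the centre of its underside. Leave alone.
- jar: Bystander: closed aluminium tin, 46 mm diameter, 46 mm tall; origin at the centre of its underside. Leave alone.
Things that resemble listed ones, but are neither listed nor needed, are in the scene too. What is shaped like the part that bears tray_one_center but red is not meant.

How it is judged:
On the way, in this order (a step that is already met when the one before it is completed fails the run):
1. the undivided tray sits on the base (horizontal distance between tray_one_center and base_rim below 0.006 m and z of tray_one_center in the frame of base_rim between 0.01 and 0.016 m and angle between the x axis of tray_one_center and the x axis of base_rim, either way round below 0.09 rad), for 0.2 s.
2. the two-compartment tray sits on the undivided tray (all of step 1 and horizontal distance between tray_two_center and tray_one_center below 0.006 m and z of tray_two_center in the frame of tray_one_center between 0.031 and 0.037 m and angle between the x axis of tray_two_center and the x axis of tray_one_center, either way round below 0.09 rad), for 0.2 s.
3. the four-compartment tray sits on the two-compartment tray (all of step 2 and horizontal distance between tray_four_center and tray_two_center below 0.006 m and z of tray_four_center in the frame of tray_two_center between 0.031 and 0.037 m and angle between the x axis of tray_four_center and the x axis of tray_two_center, either way round below 0.09 rad), for 0.2 s.
At the end, for the whole second after the job is handed in: From the bottom: base, undivided tray, two-compartment tray, four-compartment tray, lid; each within 6 mm sideways, 3 mm in height and 0.09 rad in yaw of its seat on the piece below (either way round), tilted less than 0.06 rad, and at rest (all of step 3 and horizontal distance between lid_grip and tray_four_center below 0.006 m and z of lid_grip in the frame of tray_four_center between 0.036 and 0.042 m and angle between the x axis of lid_grip and the x axis of tray_four_center, either way round below 0.09 rad and angle between each of tray_one_center, tray_two_center, tray_four_center, lid_grip's own z axis and vertical below 0.06 rad and linear speed of each of tray_one, tray_two, tray_four, lid below 0.02 m/s); the robot touches nothing.
It fails at once if a tray or the lid is tipped by more than 0.5 rad (angle between any of tray_one_center, tray_two_center, tray_four_center, lid_grip's own z axis and vertical above 0.5 rad).
It fails at once if a bystander is moved by more than 20 mm (distance of any of spool, wax, chalk, weight, jar from where it was at the start of the episode above 0.02 m).
It also fails if it takes over 125 s, if anything falls off the work surface, if the arm or the gripper's body presses on something with over 40 N, if the wrist force passes 120 N, or if a joint passes its speed limit or range.

## Working session

There is one attempt and no reset: what is moved stays moved. The work goes in short steps, Python scripts to look and compute and a tool call to move; the robot and the scene stay as the last step left them, time stands still between calls to the robot, and variables do not carry over. Pictures are saved under pics/ and viewed, and the job is handed in when it is done.

Besides the shell and the picture viewer there is one more tool, called after "Call:" as a command line: name --argument value ..., lists and objects as JSON in quotes. play_rows: Moves the arm, as the interface text tells. Its arguments: {"type":"object","properties":{"translation":{"type":"array"},"turn":{"type":"array"},"fingers":{"type":"array"},"grip_force":{"type":"number"}},"required":["translation","turn","fingers"]}

```bash
ls; mkdir -p pics; python3 - <<'E'
from bench import ctrl
import cv2
s=ctrl.get_state();print({k:s[k] for k in ['time','position','tool_rot','ft_force','grip_width']})
for n in ['scene','top','wrist']:
    cv2.imwrite(f'pics/{n}0.png',ctrl.get_image(n)); print(n,ctrl.camera_info(n))
E
```

```text
pics
{'time': 0.0, 'position': array([0.26885087, 0.59111251, 0.18487465]), 'tool_rot': array([-1.54661893,  0.33507765, -0.33454054]), 'ft_force': array([-0.0203125 , -0.60874385,  0.32160779]), 'grip_width': 0.998797109374233}
scene {'camera_matrix': array([[481.99674751,   0.        , 259.62480092],
       [  0.        , 481.99674751, 186.5264056 ],
       [  0.        ,   0.        ,   1.        ]]), 'k1': 0.012253995507623095, 'R': array([[ 0.79757792,  0.60318351, -0.00625443],
       [ 0.4829157 , -0.64469469, -0.59258855],
       [-0.36147183,  0.46961518, -0.80548104]]), 't': array([-0.38815405, -0.19963314,  1.34445804])}
top {'camera_matrix': array([[441.59410904,   0.        , 256.96697854],
       [  0.        , 441.59410904, 192.67303948],
       [  0.        ,   0.        ,   1.        ]]), 'k1': 0.0010478973213178982, 'R': array([[-0.01287815, -0.99988058,  0.00854221],
       [-0.9955657 ,  0.01202552, -0.09329699],
       [ 0.09318312, -0.00970582, -0.99560168]]), 't': array([0.01277713, 0.49839672, 1.11357604])}
wrist {'camera_matrix': array([[297.66095666,   0.        , 255.32077717],
       [  0.        , 297.66095666, 188.73216268],
       [  0.        ,   0.        ,   1.        ]]), 'k1': -0.02150942302347087, 'R': array([[ 0.41437481,  0.91010491, -0.00160227],
       [ 0.86780939, -0.39458577,  0.30200816],
       [ 0.27422688, -0.12653504, -0.95330399]]), 't': array([-0.6505076 , -0.03668554,  0.39191767])}
```

View pics/scene0.png

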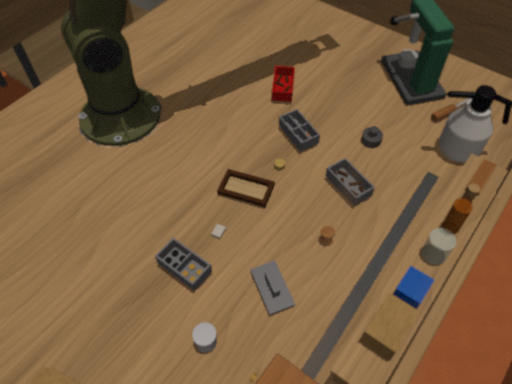

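View pics/top0.png

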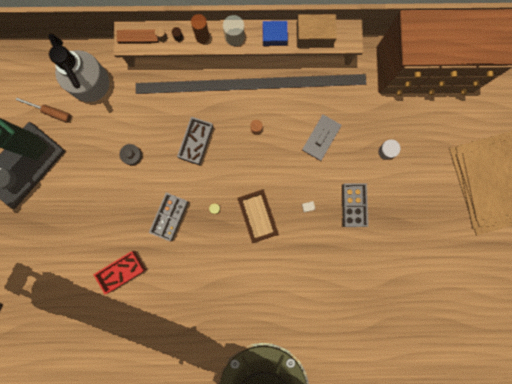

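View pics/wrist0.png

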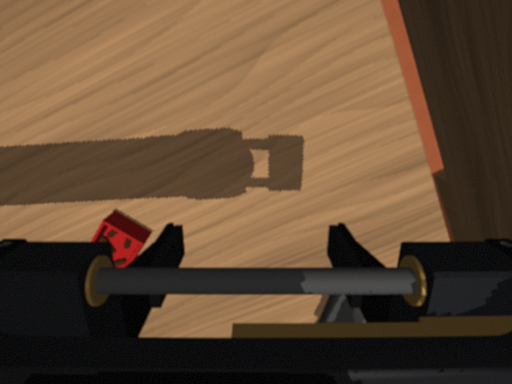

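```bash
python3 - <<'E'
import cv2,numpy as np
t=cv2.imread('pics/top0.png')
def c(u,v,r=36): return cv2.resize(t[v-r:v+r,u-r:u+r],(380,290) if 0 else (290,290),interpolation=cv2.INTER_CUBIC)
a=np.hstack([c(196,141),c(170,217)]);b=np.hstack([c(354,205),c(258,215)])
cv2.imwrite('pics/z0.png',np.vstack([a,b]))
E
```

```text
(no output)
```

View pics/z0.png

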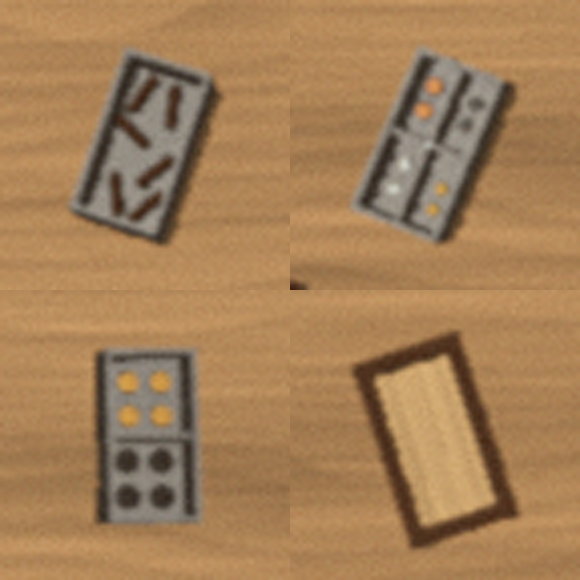

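```bash
cat > h.py <<'E'
import cv2,numpy as np
from scipy.optimize import minimize
from scipy.spatial.transform import Rotation as Ro
def proj(ci,X):
    X=np.atleast_2d(X)@np.array(ci['R']).T+np.array(ci['t'])
    s=X[:,:2]/X[:,2:]; r2=(s**2).sum(1,keepdims=True)
    s=s*(1+ci['k1']*r2); K=ci['camera_matrix']
    return s*[K[0,0],K[1,1]]+[K[0,2],K[1,2]]
def unproj(ci,uv,z):
    K=ci['camera_matrix'];d=(np.atleast_2d(uv)-[K[0,2],K[1,2]])/[K[0,0],K[1,1]]
    s=d.copy()
    for _ in range(10): s=d/(1+ci['k1']*(s**2).sum(1,keepdims=True))
    R=np.array(ci['R']);c=-R.T@np.array(ci['t']);r=np.c_[s,np.ones(len(s))]@R
    return c+r*((z-c[2])/r[:,2:])
def box(L,W,z0,z1): return np.array([[a*L/2,b*W/2,z] for a in(-1,1) for b in(-1,1) for z in(z0,z1)])
def place(P,p):
    c,s=np.cos(p[2]),np.sin(p[2]);return np.c_[P[:,0]*c-P[:,1]*s+p[0],P[:,0]*s+P[:,1]*c+p[1],P[:,2]]
def hullmask(shape,uv,S=4):
    m=np.zeros((shape[0]*S,shape[1]*S),np.uint8)
    h=cv2.convexHull(((uv+.5)*S-.5).astype(np.float32)*16).round().astype(np.int32)
    cv2.fillConvexPoly(m,h,255,shift=4); return cv2.resize(m,(shape[1],shape[0]),interpolation=cv2.INTER_AREA)/255.
def seg(im,roi,kind):
    hsv=cv2.cvtColor(im,cv2.COLOR_BGR2HSV).astype(int)
    m=(hsv[...,1]<85) if kind=='grey' else (hsv[...,2]<90)
    x0,y0,x1,y1=roi; q=np.zeros(m.shape,np.uint8); q[y0:y1,x0:x1]=m[y0:y1,x0:x1]
    n,l,st,_=cv2.connectedComponentsWithStats(q)
    k=1+np.argmax(st[1:,4]); q=(l==k).astype(np.uint8)
    c,_=cv2.findContours(q,cv2.RETR_EXTERNAL,cv2.CHAIN_APPROX_NONE)
    o=np.zeros_like(q);cv2.drawContours(o,c,-1,1,-1);return o
def fit(masks,P,p0):
    def f(p):
        return sum(np.abs(hullmask(m.shape,proj(ci,place(P,p)))-m).sum() for ci,m in masks)
    best=None
    for st in (.01,.004,.002):
        x=p0 if best is None else best.x
        sim=np.array([x]+[np.array(x)+d for d in np.diag([st,st,st*10])])
        best=minimize(f,x,method='Nelder-Mead',options=dict(initial_simplex=sim,xatol=1e-5,fatol=1e-3))
    return best.x,best.fun
E
python3 - <<'E'
from h import *
from bench import ctrl
ct,cs=ctrl.camera_info('top'),ctrl.camera_info('scene')
t,s=cv2.imread('pics/top0.png'),cv2.imread('pics/scene0.png')
for n in('top','scene','wrist'):
    ci=ctrl.camera_info(n);print(n,-ci['R'].T@ci['t'])
obj=dict(one=((196,141),(350,182),'grey',box(110e-3,58e-3,.008,.042)),four=((170,217),(299,130),'grey',box(.11,.058,.008,.042)),two=((354,205),(184,265),'grey',box(.11,.058,.008,.042)),lid=((322,138),(272,288),'grey',box(.11,.058,.008,.014)),base=((258,215),(246,188),'dark',box(.124,.072,0,.02)))
ot,os_=t.copy(),s.copy()
for n,(a,b,k,P) in obj.items():
    r=34
    mt=seg(t,(a[0]-r,a[1]-r,a[0]+r,a[1]+r),k);ms=seg(s,(b[0]-r,b[1]-r,b[0]+r,b[1]+r),k)
    x=unproj(ct,[a],.03)[0]
    u=np.argwhere(mt)[:,::-1];w=unproj(ct,u,.03)[:,:2];_,_,v=np.linalg.svd(w-w.mean(0));yaw=np.arctan2(v[0,1],v[0,0])
    for nm,ms_ in(('top',[(ct,mt)]),('scene',[(cs,ms)]),('both',[(ct,mt),(cs,ms)])):
        p,f=fit(ms_,P,[x[0],x[1],yaw]);print(n,nm,p.round(4),round(f,1),mt.sum(),ms.sum())
    for im,ci in((ot,ct),(os_,cs)):
        cv2.polylines(im,[cv2.convexHull(proj(ci,place(P,p)).round().astype(np.int32))],True,(0,255,0),1)
cv2.imwrite('pics/ov.png',np.hstack([ot[100:300,80:400],os_[100:300,120:440]]))
for n,a,z in(('spool',(257,127),.036),('wax',(215,209),.016),('chalk',(309,207),.01),('weight',(130,154),.03),('jar',(390,149),.046)):print(n,unproj(ct,[a],z)[0].round(3))
E
```

```text
top [0.39258473 0.0175903  1.15506795]
scene [ 0.89197279 -0.52595221  0.96220746]
wrist [0.19391566 0.62714589 0.38365373]
one top [0.6364 0.166  2.8132] 64.4 1037 1265
one scene [0.6353 0.1645 2.8139] 66.0 1037 1265
one both [0.6356 0.1655 2.8041] 142.7 1037 1265
four top [0.4404 0.2335 2.7427] 56.2 1072 1032
four scene [0.4398 0.2322 2.7274] 41.6 1072 1032
four both [0.4399 0.2332 2.7377] 109.9 1072 1032
two top [ 0.4642 -0.2432  3.1236] 71.4 1062 1607
two scene [ 0.4633 -0.2427  3.1313] 49.1 1062 1607
two both [ 0.4638 -0.243   3.1297] 128.9 1062 1607
lid top [ 0.6452 -0.1652  2.6005] 33.0 913 1395
lid scene [ 0.6447 -0.1657  2.6002] 38.6 913 1395
lid both [ 0.6449 -0.1655  2.5999] 78.6 913 1395
base top [ 0.4391  0.006  -2.8168] 171.6 1196 1408
base scene [ 0.44    0.0055 -2.8329] 90.1 1196 1408
base both [ 0.4397  0.005  -2.8328] 265.7 1196 1408
spool [0.668 0.004 0.036]
wax [0.458 0.115 0.016]
chalk [ 0.461 -0.128  0.01 ]
weight [0.602 0.332 0.03 ]
jar [ 0.604 -0.334  0.046]
```

View pics/ov.png

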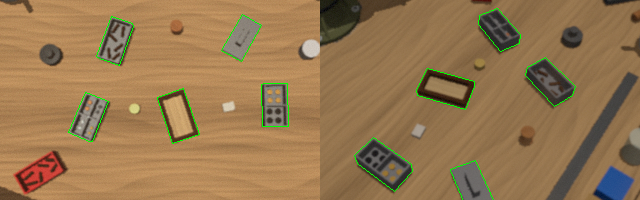

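```bash
cat > go.py <<'E'
import sys
from h import *
from bench import ctrl
# usage: go.py x y z yaw(of long axis; tool x along it) 
def plan(x,y,z,yaw):
    s=ctrl.get_state();p=np.array(s['position']);R=Ro.from_rotvec(s['tool_rot']).as_matrix()
    best=None
    for k in(0,1):
        a=yaw+k*np.pi
        X=np.array([np.cos(a),np.sin(a),0]);Y=np.array([0,0,-1.]);T=np.c_[X,Y,np.cross(X,Y)]
        w=Ro.from_matrix(R.T@T).as_rotvec()
        if best is None or np.linalg.norm(w)<np.linalg.norm(best[0]):best=(w,T)
    w,T=best
    d=np.array([x,y,z])-p
    print('t',round(s['time'],2),'pos',p.round(4),'grip',round(s['grip_width'],3),'F',np.round(s['ft_force'],1),'q',np.round(s['joint_positions'],2))
    print('turn first (tool) ',w.round(4),'norm deg',round(np.degrees(np.linalg.norm(w)),2))
    print('shift mm after turn',(T.T@d*1e3).round(1),' shift in current axes',(R.T@d*1e3).round(1))
if __name__=='__main__': plan(*map(float,sys.argv[1:5]))
E
python3 go.py 0.6356 0.1655 0.12 2.8041
python3 -c "
from h import *
print(Ro.from_rotvec([-1.54661893,  0.33507765, -0.33454054]).as_matrix().round(3))"
```

```text
t 0.15 pos [0.2689 0.5912 0.1851] grip 1.002 F [ 0.2  0.2 -0. ] q [-1.13  0.32 -0.07  1.45  0.02  1.37 -0.06]
turn first (tool)  [ 0.0015 -0.0893  0.    ] norm deg 5.12
shift mm after turn [ 487.    65.1 -280.3]  shift in current axes [ 510.    65.5 -235.7]
[[ 0.91  -0.001  0.414]
 [-0.414 -0.002  0.91 ]
 [ 0.    -1.    -0.002]]
```

Call:
play_rows --translation '[[0,0,0],[32,0,-18.5],[32,0,-18.5],[32,0,-18.5],[32,0,-18.5],[32,0,-18.5],[32,0,-18.5],[32,0,-18.5],[32,0,-18.5],[32,0,-18.5]]' --turn '[[0.0015,-0.089,0],[0,0,0],[0,0,0],[0,0,0],[0,0,0],[0,0,0],[0,0,0],[0,0,0],[0,0,0],[0,0,0]]' --fingers '[1,1,1,1,1,1,1,1,1,1]' --grip_force 25

```text
time: 0.98
position: [0.4864, 0.3375, 0.1856]
tool_rot: [-1.553, 0.265, -0.265]
ft_force: [0.7, -0.1, -0.4]
grip_width: 1.0
```

```bash
python3 go.py 0.6356 0.1655 0.12 2.8041
```

```text
t 0.98 pos [0.4864 0.3375 0.1856] grip 1.0 F [ 0.7 -0.1 -0.4] q [-0.75  0.2   0.11  1.61 -0.02  1.34  0.6 ]
turn first (tool)  [-0.0015 -0.0002 -0.0001] norm deg 0.08
shift mm after turn [ 197.7   65.6 -112.9]  shift in current axes [ 197.8   65.4 -113. ]
```

Call:
play_rows --translation '[[28,8,-16],[28,8,-16],[28,8,-16],[28,8,-16],[28,8,-16],[28,8,-16],[29.7,17,-17],[0,0,0],[0,0,0],[0,0,0]]' --turn '[[0,0,0],[0,0,0],[0,0,0],[0,0,0],[0,0,0],[0,0,0],[0,0,0],[0,0,0],[0,0,0],[0,0,0]]' --fingers '[1,1,1,1,1,1,1,1,1,1]'

```text
time: 1.82
position: [0.6343, 0.1676, 0.12]
tool_rot: [-1.553, 0.266, -0.264]
ft_force: [-1.1, 0.7, 1.1]
grip_width: 1.0
```

```bash
python3 go.py 0.6356 0.1655 0.12 2.8041; python3 - <<'E'
from bench import ctrl
import cv2,numpy as np
ci=ctrl.camera_info('wrist');im=ctrl.get_image('wrist');np.savez('w1.npz',**ci);cv2.imwrite('pics/w1.png',im);cv2.imwrite('pics/top1.png',ctrl.get_image('top'))
E
```

```text
t 1.82 pos [0.6343 0.1676 0.12  ] grip 1.0 F [-1.1  0.7  1.1] q [-0.48  0.37  0.23  1.53 -0.09  1.25  1.  ]
turn first (tool)  [-0.0015 -0.0005 -0.0013] norm deg 0.12
shift mm after turn [ 2.   0.  -1.5]  shift in current axes [ 2.   0.  -1.5]
```

View pics/w1.png

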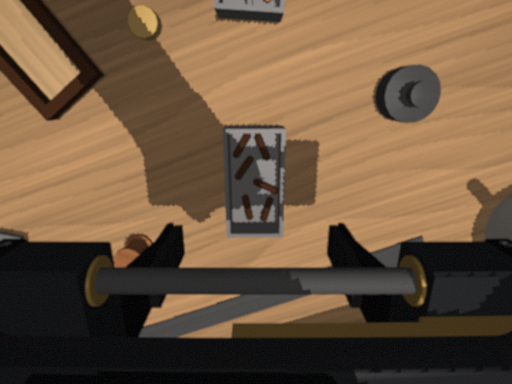

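View pics/top1.png

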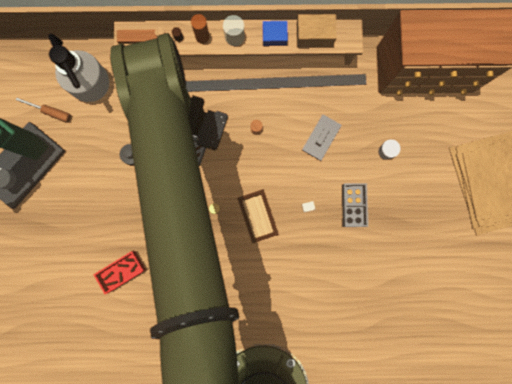

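```bash
python3 - <<'E'
from h import *
ci=dict(np.load('w1.npz'));im=cv2.imread('pics/w1.png')
P=box(.11,.058,.008,.042)
m=seg(im,(215,115,295,238),'grey');p,f=fit([(ci,m)],P,[.6356,.1655,2.8041]);print(p.round(4),f,m.sum())
o=im.copy();cv2.polylines(o,[cv2.convexHull(proj(ci,place(P,p)).round().astype(np.int32))],True,(0,255,0),1)
o[...,2]=np.maximum(o[...,2],m*0)
cv2.imwrite('pics/o1.png',cv2.resize(np.hstack([o[100:250,190:320],cv2.cvtColor(m*255,8)[100:250,190:320]]),None,fx=2.5,fy=2.5))
E
```

```text
[0.6364 0.167  2.8066] 99.49411764705881 6720
```

View pics/o1.png

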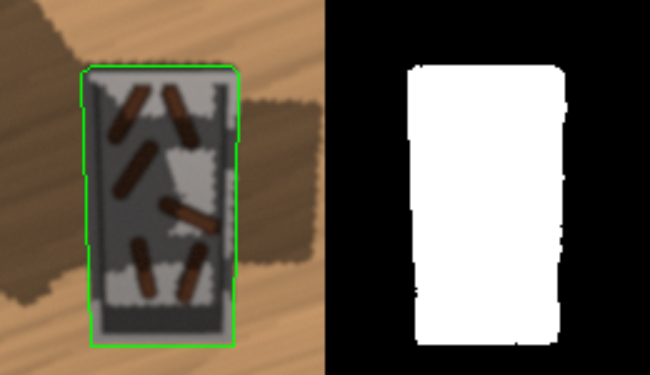

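```bash
python3 go.py 0.6362 0.1666 0.014 2.806
```

```text
t 1.92 pos [0.6342 0.1692 0.121 ] grip 0.997 F [-0.5  1.   0.3] q [-0.48  0.37  0.23  1.53 -0.09  1.25  1.  ]
turn first (tool)  [-0.0028  0.0002 -0.0002] norm deg 0.16
shift mm after turn [  2.7 107.   -1.8]  shift in current axes [  2.7 107.   -2.1]
```

```bash
python3 - <<'E'
from h import *
from bench import ctrl
ci0=dict(np.load('w1.npz'));print(-ci0['R'].T@ci0['t'])
for i in range(3):
    s=ctrl.get_state();ci=ctrl.camera_info('wrist');print(s['time'],np.round(s['position'],4),np.round(s['tool_rot'],4),(-ci['R'].T@ci['t']).round(4))
for i in range(4):
    ctrl.get_image('top');s=ctrl.get_state();ci=ctrl.camera_info('wrist');print(s['time'],np.round(s['position'],4),np.round(s['tool_rot'],4),(-ci['R'].T@ci['t']).round(4))
    R=Ro.from_rotvec(s['tool_rot']).as_matrix();print(R.T@(-ci['R'].T@ci['t']-s['position']))
E
```

```text
[0.55652889 0.19597416 0.31868907]
1.9167 [0.6342 0.1692 0.121 ] [-1.552   0.2629 -0.2633] [0.5561 0.1972 0.3195]
1.9167 [0.6342 0.1692 0.121 ] [-1.552   0.2629 -0.2633] [0.5561 0.1972 0.3195]
1.9167 [0.6342 0.1692 0.121 ] [-1.552   0.2629 -0.2633] [0.5561 0.1972 0.3195]
1.9667 [0.6343 0.1693 0.1212] [-1.552   0.2623 -0.2633] [0.5561 0.1972 0.3197]
[-0.08298059 -0.19856662  0.00129265]
2.0167 [0.6344 0.1691 0.1213] [-1.552   0.2623 -0.2636] [0.5562 0.1971 0.3198]
[-0.08298973 -0.19855289  0.0012992 ]
2.0667 [0.6345 0.1688 0.1213] [-1.5522  0.2624 -0.264 ] [0.5562 0.1969 0.3198]
[-0.08300539 -0.19854157  0.00129059]
2.1167 [0.6345 0.1685 0.1212] [-1.5523  0.2628 -0.2643] [0.5563 0.1966 0.3197]
[-0.08299813 -0.19854898  0.00130325]
```

Call:
play_rows --translation '[[2,20,-0.6],[0,20,0],[0,20,0],[0,18,0],[0,10,0],[0,8,0],[0,6,0],[0,4.5,0],[0,0,0],[0,0,0]]' --turn '[[-0.0015,0,0],[0,0,0],[0,0,0],[0,0,0],[0,0,0],[0,0,0],[0,0,0],[0,0,0],[0,0,0],[0,0,0]]' --fingers '[1,1,1,1,1,1,1,1,1,1]'

```text
time: 2.95
position: [0.6369, 0.166, 0.0147]
tool_rot: [-1.554, 0.264, -0.266]
ft_force: [0.2, 0.5, -0.5]
grip_width: 1.002
```

```bash
python3 go.py 0.6362 0.1666 0.014 2.806
```

```text
t 2.95 pos [0.6369 0.166  0.0147] grip 1.002 F [ 0.2  0.5 -0.5] q [-0.47  0.47  0.22  1.62 -0.11  1.06  1.02]
turn first (tool)  [-0.0006 -0.0022  0.0008] norm deg 0.14
shift mm after turn [-0.9  0.7  0.3]  shift in current axes [-0.9  0.7  0.3]
```

Call:
play_rows --translation '[[0,0,0],[0,0,0],[0,0,0],[0,0,0],[0,0,0],[0,0,0],[0,0,0],[0,0,0],[0,0,0],[0,0,0]]' --turn '[[0,0,0],[0,0,0],[0,0,0],[0,0,0],[0,0,0],[0,0,0],[0,0,0],[0,0,0],[0,0,0],[0,0,0]]' --fingers '[-1,-1,-1,-1,-1,-1,-1,-1,-1,-1]' --grip_force 25

```text
time: 3.78
position: [0.6365, 0.1659, 0.014]
tool_rot: [-1.554, 0.265, -0.265]
ft_force: [0.6, -0.3, -0.7]
grip_width: 0.327
```

```bash
python3 go.py 0.6362 0.1666 0.014 2.806
```

```text
t 3.78 pos [0.6365 0.1659 0.014 ] grip 0.327 F [ 0.6 -0.3 -0.7] q [-0.47  0.47  0.22  1.62 -0.11  1.06  1.02]
turn first (tool)  [-0.     -0.0022  0.    ] norm deg 0.13
shift mm after turn [-0.5  0.   0.6]  shift in current axes [-0.5  0.   0.6]
```

```bash
python3 - <<'E'
from bench import ctrl
import cv2,numpy as np
a=ctrl.get_image('wrist');b=ctrl.get_image('scene');print(ctrl.get_state()['grip_width'])
cv2.imwrite('pics/w2.png',a);cv2.imwrite('pics/s2.png',cv2.resize(b[100:280,230:470],None,fx=3,fy=3))
E
```

```text
0.2322633606997248
```

View pics/w2.png

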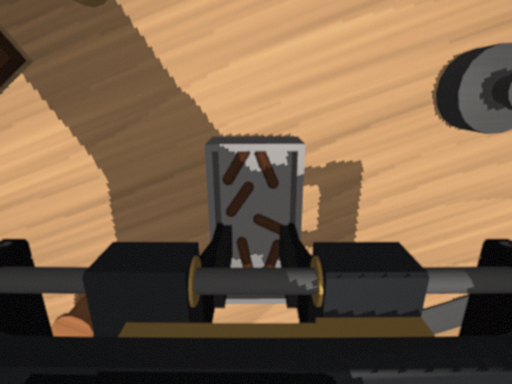

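View pics/s2.png

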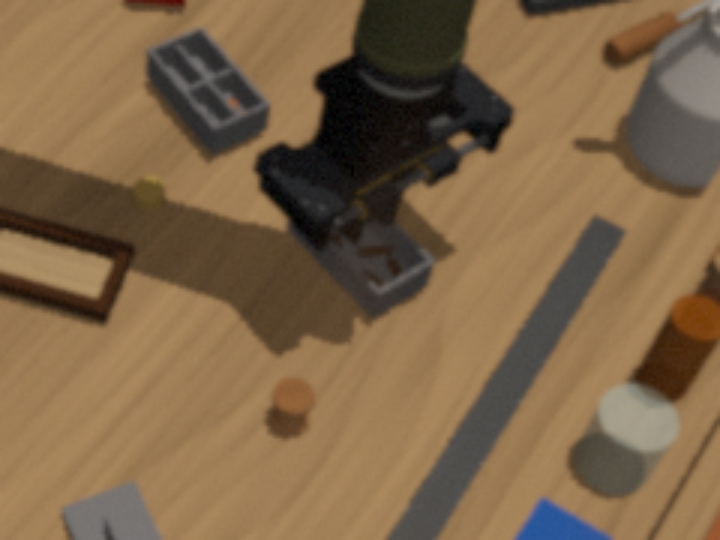

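```bash
python3 - <<'E'
from h import *
from bench import ctrl
s=ctrl.get_state();ci=ctrl.camera_info('wrist');R=Ro.from_rotvec(s['tool_rot']).as_matrix();p=np.array(s['position']);print(s['time'],s['grip_width'],p)
for w in(1,.327,.25):
  for y in(0,-19,-28,-40):
    L=np.array([[x,y,sg*w*43.5] for sg in(-1,1) for x in(-9.5,9.5)])*1e-3
    print(w,y,proj(ci,p+L@R.T).round(0).tolist())
a=ctrl.get_image('wrist');cv2.imwrite('pics/w3.png',cv2.resize(a[120:320,150:360],None,fx=3.5,fy=2.9)[:600,:800]);print(ctrl.get_state()['grip_width'])
E
```

```text
3.8833 0.2322633606997248 [0.6364559  0.16597598 0.01407417]
1 0 [[192.0, 203.0], [194.0, 227.0], [315.0, 203.0], [313.0, 227.0]]
1 -19 [[187.0, 213.0], [189.0, 239.0], [320.0, 213.0], [318.0, 239.0]]
1 -28 [[183.0, 219.0], [186.0, 246.0], [323.0, 219.0], [321.0, 246.0]]
1 -40 [[179.0, 227.0], [181.0, 256.0], [328.0, 227.0], [325.0, 256.0]]
0.327 0 [[234.0, 203.0], [234.0, 227.0], [274.0, 203.0], [273.0, 227.0]]
0.327 -19 [[232.0, 213.0], [232.0, 239.0], [275.0, 213.0], [275.0, 239.0]]
0.327 -28 [[230.0, 219.0], [231.0, 246.0], [276.0, 219.0], [276.0, 246.0]]
0.327 -40 [[229.0, 227.0], [230.0, 256.0], [278.0, 227.0], [277.0, 256.0]]
0.25 0 [[238.0, 203.0], [239.0, 227.0], [269.0, 203.0], [269.0, 227.0]]
0.25 -19 [[237.0, 213.0], [237.0, 239.0], [270.0, 213.0], [270.0, 239.0]]
0.25 -28 [[236.0, 219.0], [236.0, 246.0], [271.0, 219.0], [270.0, 246.0]]
0.25 -40 [[235.0, 227.0], [235.0, 256.0], [272.0, 227.0], [271.0, 256.0]]
0.18659763180101502
```

View pics/w3.png

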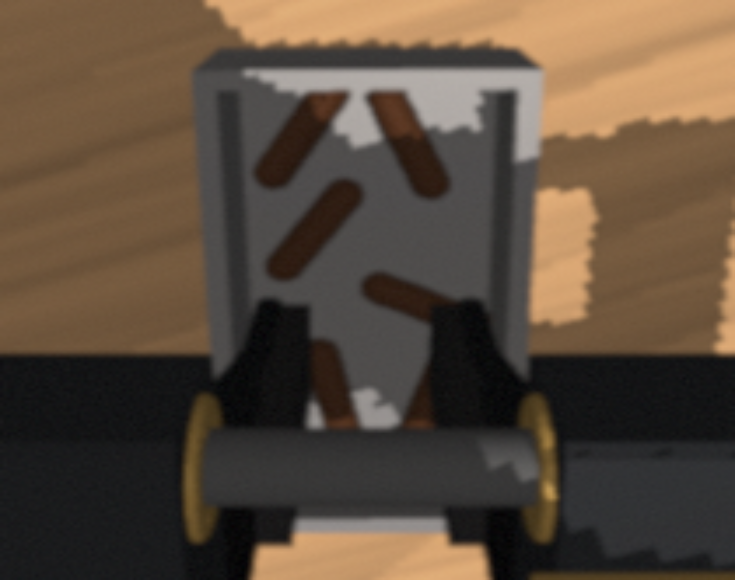

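```bash
python3 - <<'E'
from h import *
from bench import ctrl
s=ctrl.get_state();ci=ctrl.camera_info('scene');R=Ro.from_rotvec(s['tool_rot']).as_matrix();p=np.array(s['position']);print(s['time'],s['grip_width'],p,s['ft_force'])
b=ctrl.get_image('scene');w=ctrl.get_state()['grip_width']
o=cv2.resize(b[130:230,300:430],None,fx=6,fy=6,interpolation=cv2.INTER_CUBIC)
for y,c in((0,(0,0,255)),(-19,(0,255,0)),(-40,(255,0,0))):
  for q in proj(ci,p+np.array([[0,y,sg*w*43.5] for sg in(-1,1)])*1e-3@R.T):
    cv2.circle(o,tuple(int(v) for v in ((q-[300,130]+.5)*6)),3,c,-1)
cv2.imwrite('pics/s3.png',o)
E
```

```text
3.9333 0.18659763180101502 [0.63646092 0.16593522 0.01405081] [-0.27842866  0.05735282 -0.19029357]
```

View pics/s3.png

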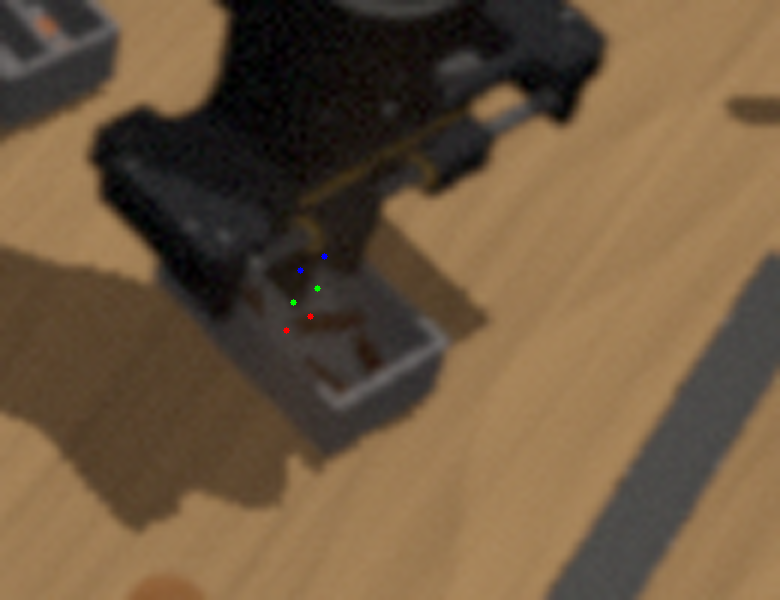

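Call:
play_rows --translation '[[0,0,0],[0,0,0],[0,0,0],[0,0,0],[0,0,0],[0,0,0],[0,0,0],[0,0,0],[0,0,0],[0,0,0]]' --turn '[[0,0,0],[0,0,0],[0,0,0],[0,0,0],[0,0,0],[0,0,0],[0,0,0],[0,0,0],[0,0,0],[0,0,0]]' --fingers '[1,1,1,1,1,1,1,1,1,1]'

```text
time: 4.82
position: [0.6365, 0.1659, 0.0141]
tool_rot: [-1.554, 0.265, -0.265]
ft_force: [0.5, -0.3, -0.4]
grip_width: 0.816
```

Call:
play_rows --translation '[[0,0,0],[0,0,0],[0,0,0],[0,4,0],[0,4,0],[0,4,0],[0,4,0],[0,4,0],[0,0,0],[0,0,0]]' --turn '[[0,0,0],[0,0,0],[0,0,0],[0,0,0],[0,0,0],[0,0,0],[0,0,0],[0,0,0],[0,0,0],[0,0,0]]' --fingers '[1,1,1,1,1,1,1,1,1,1]'

```text
time: 5.65
position: [0.6361, 0.1658, -0.0064]
tool_rot: [-1.555, 0.266, -0.265]
ft_force: [0.5, -0.5, 0.5]
grip_width: 0.999
```

```bash
python3 - <<'E'
from h import *
from bench import ctrl
s=ctrl.get_state();print(s['time'],s['position'],s['grip_width'],s['ft_force'])
a=ctrl.get_image('wrist');b=ctrl.get_image('scene')
cv2.imwrite('pics/w4.png',np.hstack([cv2.resize(a[130:330,140:370],None,fx=1.7,fy=1.7),cv2.resize(b[130:230,310:400],(390,340),interpolation=cv2.INTER_CUBIC)]))
E
```

```text
5.65 [ 0.63613455  0.16583699 -0.00643412] 0.9985629663448452 [ 0.53229379 -0.51186919  0.53035682]
```

View pics/w4.png

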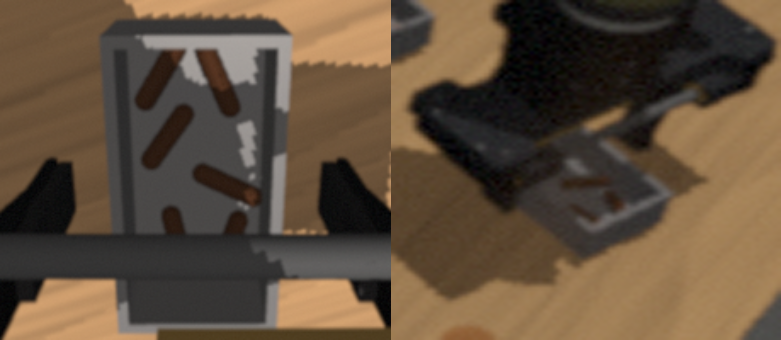

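Call:
play_rows --translation '[[0,3,0],[0,3,0],[0,3,0],[0,0,0],[0,0,0],[0,0,0],[0,0,0],[0,0,0],[0,0,0],[0,0,0]]' --turn '[[0,0,0],[0,0,0],[0,0,0],[0,0,0],[0,0,0],[0,0,0],[0,0,0],[0,0,0],[0,0,0],[0,0,0]]' --fingers '[1,1,1,1,0.3,0.3,0.3,0.3,0.3,0.3]'

```text
time: 6.58
position: [0.6366, 0.166, -0.0148]
tool_rot: [-1.554, 0.265, -0.265]
ft_force: [0.6, -1.0, 0.5]
grip_width: 0.679
```

Call:
play_rows --translation '[[0,0,0],[0,0,0],[0,0,0],[0,0,0],[0,0,0],[0,0,0],[0,0,0],[0,0,0],[0,0,0],[0,0,0]]' --turn '[[0,0,0],[0,0,0],[0,0,0],[0,0,0],[0,0,0],[0,0,0],[0,0,0],[0,0,0],[0,0,0],[0,0,0]]' --fingers '[-1,-1,-1,-1,-1,-1,-1,-1,-1,-1]' --grip_force 25

```text
time: 7.42
position: [0.6366, 0.1659, -0.0148]
tool_rot: [-1.554, 0.265, -0.265]
ft_force: [-0.4, -0.6, 2.3]
grip_width: 0.671
```

```bash
python3 - <<'E'
from h import *
from bench import ctrl
s=ctrl.get_state();print(s['time'],s['position'],s['grip_width'],s['ft_force'])
a=ctrl.get_image('wrist');b=ctrl.get_image('scene')
cv2.imwrite('pics/w5.png',np.hstack([cv2.resize(a[130:330,140:370],None,fx=1.7,fy=1.7),cv2.resize(b[130:230,310:400],(390,340),interpolation=cv2.INTER_CUBIC)]))
E
```

```text
7.4167 [ 0.63655605  0.1658951  -0.01482024] 0.6705984285115193 [-0.3666068  -0.60624639  2.33743627]
```

View pics/w5.png

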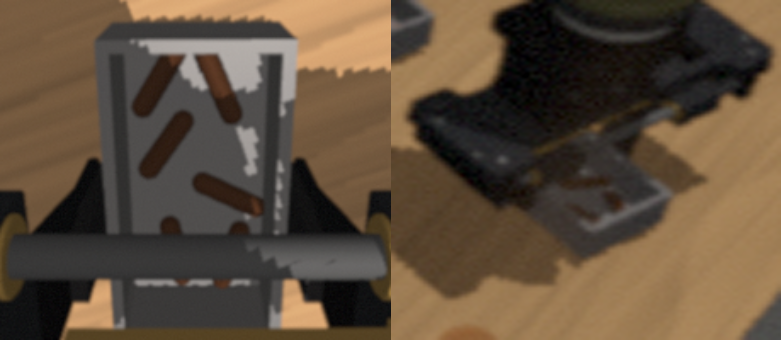

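```bash
python3 - <<'E'
from h import *
K=None
from bench import ctrl
ci=ctrl.camera_info('wrist');s=ctrl.get_state();R0=Ro.from_rotvec(s['tool_rot']).as_matrix();p0=np.array(s['position'])
Rc=ci['R']@R0; # cam from tool
cc=R0.T@(-ci['R'].T@ci['t']-p0)
np.savez('hand.npz',Rc=Rc,cc=cc)
yaw=.309
X=np.array([np.cos(yaw),np.sin(yaw),0]);Y=np.array([0,0,-1.]);T=np.c_[X,Y,np.cross(X,Y)]
B=place(box(.124,.072,0,.02),[.4397,.0055,yaw])
for d in(.06,.09,.12,.15):
  for z in(.08,.14,.2):
    p=np.array([.4397,.0055,0])+X*d;p[2]=z
    c=dict(ci);c['R']=Rc@T.T;c['t']=-c['R']@(p+T@cc)
    u=proj(c,B);
    tr=proj(c,p+np.array([[-.055,-.057,0]])@T.T)
    print(d,z,u.min(0).round(),u.max(0).round(),'tray front edge row',tr.round())
E
python3 go.py 0.5550 0.0423 0.10 0.309
```

```text
0.06 0.08 [208.  43.] [299. 192.] tray front edge row [[253. 155.]]
0.06 0.14 [217.  53.] [291. 175.] tray front edge row [[253. 155.]]
0.06 0.2 [224.  60.] [285. 163.] tray front edge row [[253. 155.]]
0.09 0.08 [207.   1.] [301. 160.] tray front edge row [[253. 155.]]
0.09 0.14 [216.  20.] [292. 148.] tray front edge row [[253. 155.]]
0.09 0.2 [223.  32.] [286. 140.] tray front edge row [[253. 155.]]
0.12 0.08 [205. -45.] [302. 125.] tray front edge row [[253. 155.]]
0.12 0.14 [215. -16.] [293. 120.] tray front edge row [[253. 155.]]
0.12 0.2 [222.   3.] [286. 116.] tray front edge row [[253. 155.]]
0.15 0.08 [203. -94.] [304.  89.] tray front edge row [[253. 155.]]
0.15 0.14 [214. -54.] [294.  90.] tray front edge row [[253. 155.]]
0.15 0.2 [221. -28.] [287.  91.] tray front edge row [[253. 155.]]
t 7.52 pos [ 0.6366  0.1659 -0.0148] grip 0.669 F [ 0.9 -0.3  2. ] q [-0.46  0.5   0.22  1.64 -0.12  1.01  1.02]
turn first (tool)  [-0.000e+00 -6.467e-01  3.000e-04] norm deg 37.06
shift mm after turn [-115.3 -114.8  -93. ]  shift in current axes [ -36.  -114.8 -143.6]
```

Call:
play_rows --translation '[[0,-3,0],[0,-10,0],[0,-18,0],[0,-18,0],[0,-18,0],[0,-18,0],[0,-18,0],[0,-18,0],[0,-18,0],[0,-16,0]]' --turn '[[0,0,0],[0,0,0],[0,0,0],[0,0,0],[0,0,0],[0,0,0],[0,0,0],[0,0,0],[0,0,0],[0,0,0]]' --fingers '[-1,-1,-1,-1,-1,-1,-1,-1,-1,-1]'

```text
time: 8.35
position: [0.6365, 0.166, 0.1419]
tool_rot: [-1.554, 0.264, -0.266]
ft_force: [0.9, 0.2, -1.0]
grip_width: 0.663
```

Call:
play_rows --translation '[[0,0,0],[0,0,0],[0,0,0],[0,0,0],[0,0,0],[0,0,0],[0,0,0],[0,0,0],[0,0,0],[0,0,0]]' --turn '[[0,-0.08,0],[0,-0.08,0],[0,-0.08,0],[0,-0.08,0],[0,-0.08,0],[0,-0.08,0],[0,-0.08,0],[0,-0.0867,0],[0,0,0],[0,0,0]]' --fingers '[-1,-1,-1,-1,-1,-1,-1,-1,-1,-1]'

```text
time: 9.18
position: [0.6364, 0.1659, 0.1404]
tool_rot: [-1.557, -0.241, 0.24]
ft_force: [0.6, -0.6, -1.5]
grip_width: 0.666
```

```bash
python3 go.py 0.5255 0.0329 0.14 0.309
```

```text
t 9.18 pos [0.6364 0.1659 0.1404] grip 0.666 F [ 0.6 -0.6 -1.5] q [-0.41  0.36  0.14  1.5  -0.05  1.29  1.62]
turn first (tool)  [-0.0001 -0.0026  0.0003] norm deg 0.15
shift mm after turn [-146.1    0.4  -93. ]  shift in current axes [-145.8    0.4  -93.3]
```

Call:
play_rows --translation '[[-10,0,-6],[-22,0,-14],[-26,0,-17],[-28,0,-18],[-26,0,-17],[-20,0,-13],[-9,0,-5],[-5,0,-3],[0,0,0],[0,0,0]]' --turn '[[0,0,0],[0,0,0],[0,0,0],[0,0,0],[0,0,0],[0,0,0],[0,0,0],[0,0,0],[0,0,0],[0,0,0]]' --fingers '[-1,-1,-1,-1,-1,-1,-1,-1,-1,-1]'

```text
time: 10.02
position: [0.5264, 0.0343, 0.1404]
tool_rot: [-1.556, -0.244, 0.242]
ft_force: [0.8, 0.8, -2.0]
grip_width: 0.666
```

```bash
cat > wl.py <<'E'
import sys
from h import *
from bench import ctrl
n=sys.argv[1]
ctrl.get_image('top');ctrl.get_image('top');ctrl.get_image('top')
ci=ctrl.camera_info('wrist');s=ctrl.get_state();im=ctrl.get_image('wrist');cv2.imwrite(f'pics/{n}.png',im);np.savez(f'{n}.npz',pos=s['position'],rot=s['tool_rot'],**ci);print(s['position'],s['time'])
E
python3 wl.py w6;python3 go.py 0.5255 0.0329 0.14 0.309
```

```text
[0.52632998 0.03442741 0.13997107] 10.1667
t 10.22 pos [0.5262 0.0342 0.1399] grip 0.661 F [-0.7  0.3 -1.7] q [-0.3   0.09  0.2   1.82 -0.02  1.23  1.78]
turn first (tool)  [-0.0001  0.0015  0.    ] norm deg 0.09
shift mm after turn [-1.  -0.1 -1. ]  shift in current axes [-1.  -0.1 -1. ]
```

View pics/w6.png

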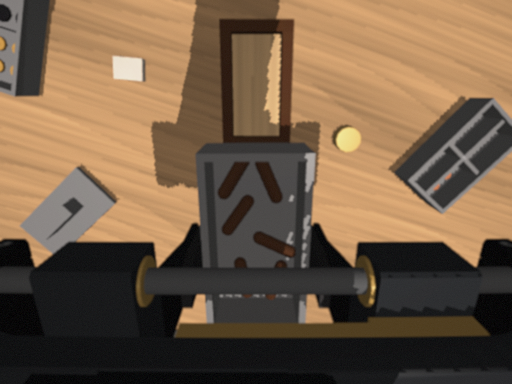

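```bash
python3 - <<'E'
from h import *
im=cv2.imread('pics/w6.png');ci=dict(np.load('w6.npz'))
hsv=cv2.cvtColor(im,cv2.COLOR_BGR2HSV)
for v in(45,80,120):print(v,hsv[v,212:300:3,2].tolist())
for t in(75,):
    m0=(hsv[...,2]<t).astype(np.uint8)
P=box(.124,.072,0,.02)
import h
for t in(60,68,75):
    q=np.zeros(im.shape[:2],np.uint8);q[10:142,205:305]=(hsv[...,2]<t)[10:142,205:305]
    c,_=cv2.findContours(q,cv2.RETR_EXTERNAL,2);c=max(c,key=cv2.contourArea);m=np.zeros_like(q);cv2.drawContours(m,[cv2.convexHull(c)],-1,1,-1)
    m[139:]=0
    def f(p):
        a=hullmask(m.shape,proj(ci,place(P,p)));a[139:]=0;return np.abs(a-m).sum()
    x=np.array([.4397,.0055,.309])
    for st in(.006,.002,.001):
        x=minimize(f,x,method='Nelder-Mead',options=dict(initial_simplex=np.array([x]+[x+d for d in np.diag([st,st,st*8])]),xatol=1e-5)).x
    print(t,x.round(4),f(x),m.sum())
o=im.copy();cv2.polylines(o,[cv2.convexHull((proj(ci,place(P,x))).round().astype(np.int32))],True,(0,255,0),1)
o=cv2.resize(o[5:165,190:330],None,fx=3.6,fy=3.6,interpolation=cv2.INTER_CUBIC);cv2.imwrite('pics/o6.png',o)
E
```

```text
45 [106, 107, 110, 46, 45, 48, 46, 123, 121, 117, 120, 123, 125, 126, 121, 120, 119, 124, 125, 125, 165, 217, 225, 123, 90, 89, 90, 170, 220, 212]
80 [100, 98, 100, 64, 46, 47, 43, 118, 124, 118, 122, 125, 125, 121, 120, 124, 122, 125, 125, 186, 220, 223, 228, 74, 91, 93, 97, 191, 191, 191]
120 [114, 110, 105, 90, 41, 42, 42, 87, 128, 118, 124, 129, 132, 126, 123, 127, 124, 126, 127, 157, 227, 232, 198, 83, 90, 90, 138, 195, 195, 190]
60 [0.441  0.0084 0.3069] 839.2039215686274 7678
68 [0.4403 0.0079 0.3081] 768.1607843137255 7826
75 [0.4403 0.0077 0.3116] 715.8666666666667 7882
```

View pics/o6.png

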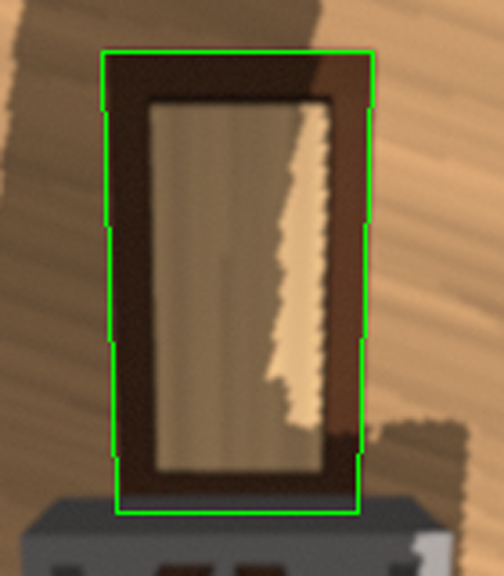

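```bash
cat > bf.py <<'E'
import sys
from h import *
n=sys.argv[1]
im=cv2.imread(f'pics/{n}.png');ci=dict(np.load(f'{n}.npz'))
f32=cv2.GaussianBlur(im,(3,3),0).astype(float)+1
r=f32[...,2]/f32[...,1]
print('rim L',r[80,223:230].round(2),'rim R',r[80,284:290].round(2),'wood',r[80,245:250].round(2),r[80,205:212].round(2),r[80,300:305].round(2))
P=box(.124,.072,0,.02)
for t in(1.45,1.5,1.55):
    q=np.zeros(im.shape[:2],np.uint8);q[10:142,205:305]=(r>t)[10:142,205:305]
    q=cv2.morphologyEx(q,cv2.MORPH_OPEN,np.ones((3,3)))
    c,_=cv2.findContours(q,cv2.RETR_EXTERNAL,2);c=max(c,key=cv2.contourArea);m=np.zeros_like(q);cv2.drawContours(m,[cv2.convexHull(c)],-1,1,-1)
    m[139:]=0
    def f(p):
        a=hullmask(m.shape,proj(ci,place(P,p)));a[139:]=0;return np.abs(a-m).sum()
    x=np.array([.4397,.0055,.309])
    for st in(.006,.002,.001):
        x=minimize(f,x,method='Nelder-Mead',options=dict(initial_simplex=np.array([x]+[x+d for d in np.diag([st,st,st*8])]),xatol=1e-5)).x
    print(t,x.round(4),f(x),m.sum())
E
python3 bf.py w6
```

```text
rim L [1.64 1.64 1.64 1.68 1.62 1.64 1.67] rim R [1.66 1.64 1.63 1.63 1.64 1.6 ] wood [1.23 1.23 1.23 1.24 1.24] [1.3  1.3  1.3  1.29 1.29 1.29 1.29] [1.3  1.3  1.3  1.31 1.3 ]
1.45 [0.4409 0.0085 0.3092] 162.22352941176473 8359
1.5 [0.4409 0.0086 0.3105] 255.2235294117647 8266
1.55 [0.4413 0.0103 0.3111] 3248.9960784313726 5197
```

```bash
cat > hf.py <<'E'
import sys
from h import *
n=sys.argv[1];dz=float(sys.argv[2]);r0=int(sys.argv[3])
im=cv2.imread(f'pics/{n}.png');ci=dict(np.load(f'{n}.npz'))
R=Ro.from_rotvec(ci['rot']).as_matrix();p0=ci['pos']
hsv=cv2.cvtColor(im,cv2.COLOR_BGR2HSV).astype(int)
q=np.zeros(im.shape[:2],np.uint8);q[r0:222,185:330]=(hsv[...,1]<85)[r0:222,185:330]
c,_=cv2.findContours(q,cv2.RETR_EXTERNAL,2);c=max(c,key=cv2.contourArea);m=np.zeros_like(q);cv2.drawContours(m,[c],-1,1,-1)
for a in (230,): m[222:]=0
B=box(.11,.058,-.013+dz,.021+dz)
def pts(x): # tool frame: x, z lateral
    Q=place(B,[x[0],0,x[2]]);Q[:,1]+=x[1]
    T=np.c_[Q[:,0],-Q[:,2],Q[:,1]]
    return proj(ci,p0+T@R.T)
def f(x):
    a=hullmask(m.shape,pts(x));a[:r0]=0;a[222:]=0;return np.abs(a-m).sum()
x=np.zeros(3)
for st in(.006,.002,.001):
    x=minimize(f,x,method='Nelder-Mead',options=dict(initial_simplex=np.array([x]+[x+d for d in np.diag([st,st,st*8])]),xatol=1e-5)).x
print('tray in tool: along X, along Z, yaw(X->Z)',x.round(4),f(x),m.sum())
o=im.copy();cv2.polylines(o,[cv2.convexHull(pts(x).round().astype(np.int32))],True,(0,255,0),1)
o=cv2.resize(o[90:250,170:340],None,fx=3.4,fy=3.4,interpolation=cv2.INTER_CUBIC);cv2.imwrite(f'pics/h_{n}.png',o)
E
python3 hf.py w6 .0358 144
```

```text
tray in tool: along X, along Z, yaw(X->Z) [-0.0002  0.0005 -0.0064] 418.83529411764704 8645
```

View pics/h_w6.png

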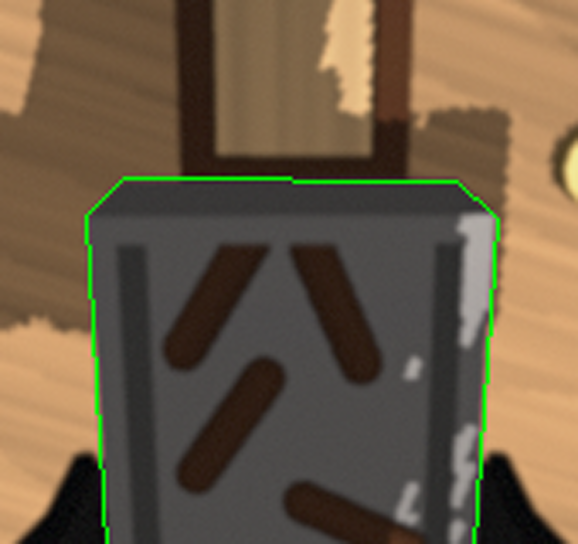

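```bash
python3 go.py 0.4403 0.0067 0.024 0.3098
```

```text
t 10.22 pos [0.5262 0.0342 0.1399] grip 0.661 F [-0.7  0.3 -1.7] q [-0.3   0.09  0.2   1.82 -0.02  1.23  1.78]
turn first (tool)  [-0.0001  0.0007  0.    ] norm deg 0.04
shift mm after turn [-90.2 115.9   0. ]  shift in current axes [-9.020e+01  1.159e+02  1.000e-01]
```

Call:
play_rows --translation '[[-10,0,0],[-25,0,0],[-30,5,0],[-20,20,0],[-5.2,28,0],[0,28,0],[0,20,0],[0,10,0],[0,4.9,0],[0,0,0]]' --turn '[[0,0.0007,0],[0,0,0],[0,0,0],[0,0,0],[0,0,0],[0,0,0],[0,0,0],[0,0,0],[0,0,0],[0,0,0]]' --fingers '[-1,-1,-1,-1,-1,-1,-1,-1,-1,-1]'

```text
time: 11.05
position: [0.4392, 0.0056, 0.0237]
tool_rot: [-1.557, -0.241, 0.243]
ft_force: [-0.1, 0.3, -1.6]
grip_width: 0.664
```

```bash
python3 wl.py w7;python3 go.py 0.4403 0.0067 0.024 0.3098; python3 - <<'E'
import cv2
a=cv2.imread('pics/w7.png');cv2.imwrite('pics/w7z.png',cv2.resize(a[90:250,160:350],None,fx=3.7,fy=3.7,interpolation=cv2.INTER_CUBIC))
E
```

```text
[0.44102095 0.00573456 0.02542444] 11.2
t 11.25 pos [0.4411 0.0058 0.0255] grip 0.659 F [-0.1 -1.  -2.8] q [-0.28  0.02  0.21  2.14 -0.01  0.98  1.81]
turn first (tool)  [ 0.0004 -0.0015  0.0026] norm deg 0.17
shift mm after turn [-0.4  1.5  1.1]  shift in current axes [-0.4  1.5  1.1]
```

View pics/w7z.png

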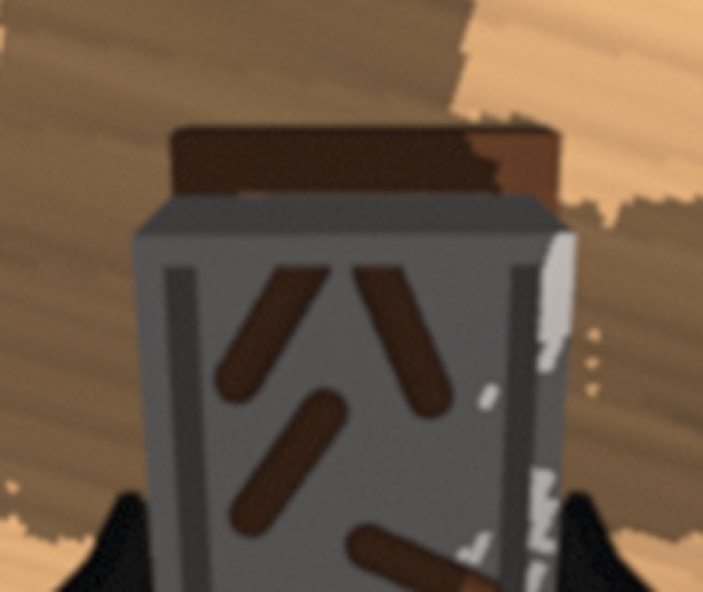

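```bash
cat > bf2.py <<'E'
import sys
from h import *
n=sys.argv[1];r1=int(sys.argv[2])
im=cv2.imread(f'pics/{n}.png');ci=dict(np.load(f'{n}.npz'))
f32=cv2.GaussianBlur(im,(3,3),0).astype(float)+1
r=f32[...,2]/f32[...,1]
R=Ro.from_rotvec(ci['rot']).as_matrix();p0=ci['pos']
P=box(.124,.072,0,.02)
for t in(1.42,1.47,1.52):
    m=np.zeros(im.shape[:2],np.uint8);m[r1-40:r1,180:340]=(r>t)[r1-40:r1,180:340]
    m=cv2.morphologyEx(m,cv2.MORPH_OPEN,np.ones((3,3)));
    m=cv2.morphologyEx(m,cv2.MORPH_CLOSE,np.ones((5,5)));m[r1-2:]=0
    def f(p):
        a=hullmask(m.shape,proj(ci,place(P,p)));a[:r1-40]=0;a[r1-2:]=0;return np.abs(a-m).sum()
    x=np.array([.4403,.0067,.3098])
    for st in(.006,.002,.001):
        x=minimize(f,x,method='Nelder-Mead',options=dict(initial_simplex=np.array([x]+[x+d for d in np.diag([st,st,st*8])]),xatol=1e-5)).x
    d=R.T@(np.array([x[0],x[1],p0[2]])-p0)
    print(t,x.round(4),f(x),m.sum(),'base rel tool X,Z mm',(d[[0,2]]*1e3).round(2))
E
python3 bf2.py w7 141; python3 hf.py w7 .0358 144
```

```text
1.42 [0.4411 0.0089 0.3156] 64.0078431372549 1403 base rel tool X,Z mm [1.08 3.03]
1.47 [0.4417 0.0088 0.3106] 51.73725490196078 1365 base rel tool X,Z mm [1.59 2.73]
1.52 [0.4418 0.0087 0.31  ] 42.254901960784316 1332 base rel tool X,Z mm [1.6  2.62]
tray in tool: along X, along Z, yaw(X->Z) [-0.0002  0.0006 -0.0021] 382.9450980392157 8714
```

Call:
play_rows --translation '[[1.6,0,0.5],[0,0,0],[0,0,0],[0,0,0],[0,0,0],[0,0,0],[0,0,0],[0,0,0],[0,0,0],[0,0,0]]' --turn '[[0,0,0],[0,0,0],[0,0,0],[0,0,0],[0,0,0],[0,0,0],[0,0,0],[0,0,0],[0,0,0],[0,0,0]]' --fingers '[-1,-1,-1,-1,-1,-1,-1,-1,-1,-1]'

```text
time: 12.08
position: [0.4411, 0.0065, 0.0241]
tool_rot: [-1.557, -0.242, 0.242]
ft_force: [0.5, 0.0, -1.1]
grip_width: 0.664
```

```bash
python3 wl.py w8;python3 go.py 0.4417 0.0077 0.024 0.3098; python3 bf2.py w8 141; python3 hf.py w8 .0358 144
```

```text
[0.44109299 0.00655785 0.02416232] 12.2333
t 12.28 pos [0.4411 0.0065 0.0242] grip 0.668 F [ 0.4 -0.1 -1.6] q [-0.28  0.03  0.21  2.14 -0.01  0.98  1.81]
turn first (tool)  [ 0.     -0.0016  0.0001] norm deg 0.09
shift mm after turn [0.9 0.2 0.9]  shift in current axes [0.9 0.2 0.9]
1.42 [0.4411 0.0086 0.3087] 26.866666666666667 1462 base rel tool X,Z mm [0.67 1.96]
1.47 [0.4415 0.009  0.3208] 55.02745098039215 1409 base rel tool X,Z mm [1.11 2.17]
1.52 [0.4418 0.0089 0.3096] 56.36078431372549 1356 base rel tool X,Z mm [1.4  2.05]
tray in tool: along X, along Z, yaw(X->Z) [-0.0002  0.0006 -0.0029] 387.2549019607843 8713
```

Call:
play_rows --translation '[[1,0,1.2],[0,2,0],[0,2,0],[0,2,0],[0,2,0],[0,2,0],[0,2,0],[0,2,0],[0,2,0],[0,2,0]]' --turn '[[0,-0.0015,0],[0,0,0],[0,0,0],[0,0,0],[0,0,0],[0,0,0],[0,0,0],[0,0,0],[0,0,0],[0,0,0]]' --fingers '[-1,-1,-1,-1,-1,-1,-1,-1,-1,-1]'

```text
time: 13.12
position: [0.4417, 0.008, 0.006]
tool_rot: [-1.557, -0.243, 0.243]
ft_force: [0.4, -0.4, -2.0]
grip_width: 0.665
```

```bash
python3 wl.py w9;python3 go.py 0.442 0.008 0.006 0.3098; python3 bf2.py w9 138; python3 hf.py w9 .0358 144;python3 - <<'E'
import cv2
a=cv2.imread('pics/w9.png');cv2.imwrite('pics/w9z.png',cv2.resize(a[90:250,160:350],None,fx=3.7,fy=3.7,interpolation=cv2.INTER_CUBIC))
E
```

```text
[0.44153814 0.00798642 0.00599566] 13.2667
t 13.32 pos [0.4417 0.008  0.0061] grip 0.66 F [ 0.  -0.3 -1.1] q [-0.28  0.06  0.21  2.15 -0.01  0.93  1.82]
turn first (tool)  [ 0.     -0.0001 -0.    ] norm deg 0.0
shift mm after turn [ 0.3  0.1 -0.1]  shift in current axes [ 0.3  0.1 -0.1]
1.42 [0.4414 0.0085 0.2989] 61.65882352941177 1089 base rel tool X,Z mm [0.06 0.5 ]
1.47 [0.4415 0.0089 0.3097] 31.12156862745098 1028 base rel tool X,Z mm [0.26 0.83]
1.52 [0.4415 0.009  0.3099] 50.50588235294117 995 base rel tool X,Z mm [0.29 0.99]
tray in tool: along X, along Z, yaw(X->Z) [-0.0002  0.0005 -0.0048] 387.5176470588235 8713
```

View pics/w9z.png

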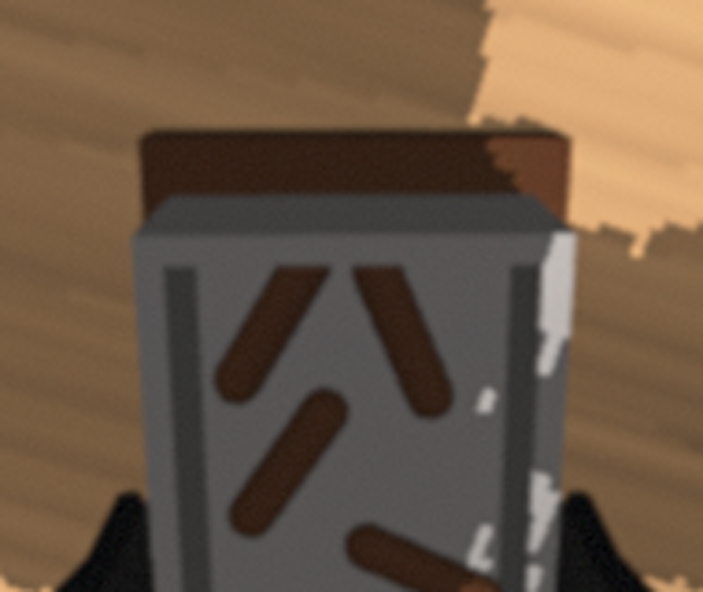

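Call:
play_rows --translation '[[0.2,2,0.3],[0,2,0],[0,2,0],[0,1,0],[0,1,0],[0,0.5,0],[0,0,0],[0,0,0],[0,0,0],[0,0,0]]' --turn '[[0,0,0],[0,0,0],[0,0,0],[0,0,0],[0,0,0],[0,0,0],[0,0,0],[0,0,0],[0,0,0],[0,0,0]]' --fingers '[-1,-1,-1,-1,-1,-1,-1,-1,-1,-1]'

```text
time: 14.15
position: [0.4419, 0.0083, -0.0022]
tool_rot: [-1.557, -0.243, 0.243]
ft_force: [0.2, 0.6, -2.4]
grip_width: 0.666
```

Call:
play_rows --translation '[[0,0,0],[0,0,0],[0,0,0],[0,0,0],[0,0,0],[0,0,0],[0,0,0],[0,0,0],[0,0,0],[0,0,0]]' --turn '[[0,0,0],[0,0,0],[0,0,0],[0,0,0],[0,0,0],[0,0,0],[0,0,0],[0,0,0],[0,0,0],[0,0,0]]' --fingers '[0.7,0.8,1,1,1,1,1,1,1,1]'

```text
time: 14.98
position: [0.4418, 0.0083, -0.0023]
tool_rot: [-1.557, -0.243, 0.243]
ft_force: [0.2, -0.7, -0.3]
grip_width: 0.999
```

```bash
python3 wl.py w10;python3 go.py 0.442 0.008 -.003 0.3098;python3 hf.py w10 .036 144;python3 - <<'E'
import cv2
a=cv2.imread('pics/w10.png');cv2.imwrite('pics/w10z.png',cv2.resize(a[90:250,160:350],None,fx=3.7,fy=3.7,interpolation=cv2.INTER_CUBIC))
E
```

```text
[ 0.44176689  0.00835416 -0.00235207] 15.1333
t 15.18 pos [ 0.4418  0.0083 -0.0023] grip 1.0 F [-0.4 -0.1  0.8] q [-0.28  0.07  0.21  2.16 -0.02  0.91  1.82]
turn first (tool)  [ 0.     -0.0001  0.0002] norm deg 0.01
shift mm after turn [ 0.1  0.7 -0.4]  shift in current axes [ 0.1  0.7 -0.4]
tray in tool: along X, along Z, yaw(X->Z) [-0.0004  0.0003 -0.0097] 385.6823529411764 8709
```

View pics/w10z.png

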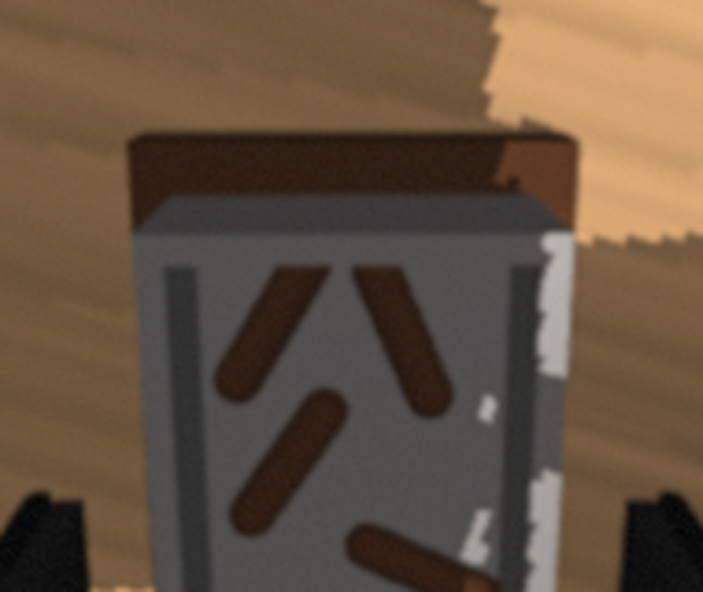

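Call:
play_rows --translation '[[0,-5,0],[0,-12,0],[0,-20,0],[0,-25,0],[0,-25,0],[0,-25,0],[0,-25,0],[0,-5,0],[0,0,0],[0,0,0]]' --turn '[[0,0,0],[0,0,0],[0,0,0],[0,0,0],[0,0,0],[0,0.08,0],[0,0.08,0],[0,0.08,0],[0,0.082,0],[0,0,0]]' --fingers '[1,1,1,1,1,1,1,1,1,1]'

```text
time: 16.02
position: [0.4423, 0.0084, 0.1408]
tool_rot: [-1.57, 0.01, -0.013]
ft_force: [-0.4, 0.3, -0.8]
grip_width: 1.002
```

```bash
python3 go.py 0.465 -.2415 .12 -.012
```

```text
t 16.02 pos [0.4423 0.0084 0.1408] grip 1.002 F [-0.4  0.3 -0.8] q [-0.28 -0.1   0.19  2.01  0.02  1.23  1.46]
turn first (tool)  [-0.0005 -0.0023  0.0021] norm deg 0.18
shift mm after turn [  25.7   20.8 -249.6]  shift in current axes [  26.2   20.8 -249.6]
```

Call:
play_rows --translation '[[3,0,-15],[3,0,-35],[4,0,-38],[4,3,-40],[4,5,-40],[4,5,-38],[3,5,-28],[0.7,2,-15.6],[0,0,0],[0,0,0]]' --turn '[[0,0,0],[0,0,0],[0,0,0],[0,0,0],[0,0,0],[0,0,0],[0,0,0],[0,0,0],[0,0,0],[0,0,0]]' --fingers '[1,1,1,1,1,1,1,1,1,1]'

```text
time: 16.85
position: [0.4637, -0.2418, 0.1191]
tool_rot: [-1.57, 0.011, -0.009]
ft_force: [0.1, -0.3, 0.5]
grip_width: 0.998
```

```bash
python3 wl.py w11; cat > tf.py <<'E'
import sys
from h import *
n=sys.argv[1];roi=tuple(map(int,sys.argv[2:6]));p0=list(map(float,sys.argv[6:9]));z0,z1=map(float,sys.argv[9:11])
ci=dict(np.load(f'{n}.npz'));im=cv2.imread(f'pics/{n}.png')
P=box(.11,.058,z0,z1)
m=seg(im,roi,'grey');p,f=fit([(ci,m)],P,p0);print('wrist fit',p.round(4),round(f,1),m.sum())
R=Ro.from_rotvec(ci['rot']).as_matrix();d=R.T@(np.array([p[0],p[1],ci['pos'][2]])-ci['pos']);print('rel tool X,Z mm',(d[[0,2]]*1e3).round(2))
o=im.copy();cv2.polylines(o,[cv2.convexHull(proj(ci,place(P,p)).round().astype(np.int32))],True,(0,255,0),1)
cv2.imwrite(f'pics/f_{n}.png',cv2.resize(np.hstack([o[100:250,190:320],cv2.cvtColor(m*255,8)[100:250,190:320]]),None,fx=2.5,fy=2.5))
E
python3 tf.py w11 215 110 297 238 .465 -.2415 -.012 .008 .042;python3 go.py 0.465 -.2415 .12 -.012
```

```text
[ 0.4647368  -0.23972067  0.11964136] 17.0
wrist fit [ 0.4636 -0.2402 -0.0066] 126.1 6809
rel tool X,Z mm [-1.17 -0.54]
t 17.05 pos [ 0.4648 -0.2398  0.1198] grip 1.0 F [-0.3 -1.  -0.3] q [-0.03  0.1   0.48  1.87 -0.05  1.19  2.03]
turn first (tool)  [-0.0008  0.003   0.0004] norm deg 0.18
shift mm after turn [ 0.2 -0.2 -1.7]  shift in current axes [ 0.2 -0.2 -1.7]
```

View pics/w11.png

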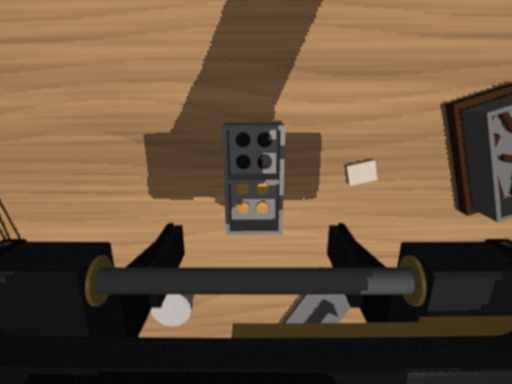

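View pics/f_w11.png

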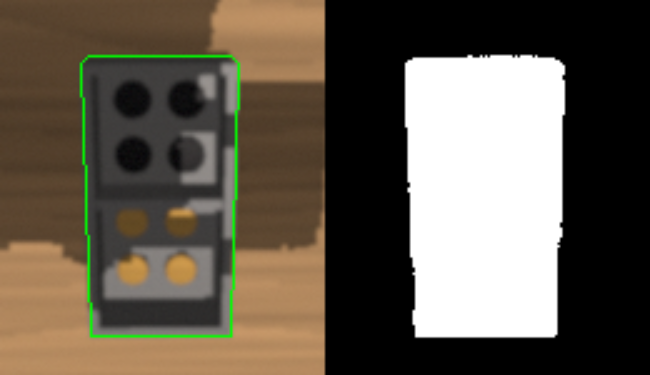

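Call:
play_rows --translation '[[-1.3,5,0.4],[0,20,0],[0,25,0],[0,25,0],[0,20,0],[0,15,0],[0,10,0],[0,8,0],[0,4,0],[0,2.5,0]]' --turn '[[0,0,0],[0,0,0],[0,0,0],[0,0,0],[0,0,0],[0,0,0],[0,0,0],[0,0,0],[0,0,0],[0,0,0]]' --fingers '[1,1,1,1,1,1,1,1,1,1]'

```text
time: 17.88
position: [0.4634, -0.241, -0.0149]
tool_rot: [-1.571, 0.009, -0.01]
ft_force: [0.8, 0.6, 0.6]
grip_width: 0.999
```

```bash
python3 wl.py w12; python3 hf.py w12 .0358 134; python3 go.py 0.4636 -.241 -0.0148 -.008
```

```text
[ 0.46366924 -0.24132535 -0.01426063] 18.0333
tray in tool: along X, along Z, yaw(X->Z) [ 0.0001  0.0006 -0.0003] 51.05882352941177 8954
t 18.08 pos [ 0.4638 -0.2414 -0.0141] grip 1.0 F [ 1.6 -0.5  0.2] q [ 0.01  0.26  0.47  1.99 -0.15  0.92  2.11]
turn first (tool)  [ 0.0003 -0.0042  0.0015] norm deg 0.26
shift mm after turn [-0.2  0.7  0.4]  shift in current axes [-0.2  0.7  0.4]
```

View pics/h_w12.png

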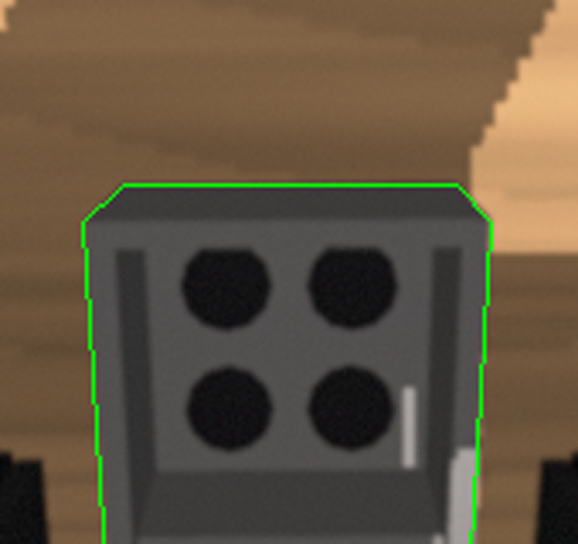

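Call:
play_rows --translation '[[0,0,0],[0,0,0],[0,0,0],[0,0,0],[0,0,0],[0,0,0],[0,0,0],[0,0,0],[0,-2,0],[0,-5,0]]' --turn '[[0,0,0],[0,0,0],[0,0,0],[0,0,0],[0,0,0],[0,0,0],[0,0,0],[0,0,0],[0,0,0],[0,0,0]]' --fingers '[-1,-1,-1,-1,-1,-1,-1,-1,-1,-1]'

```text
time: 18.92
position: [0.4621, -0.2407, -0.0085]
tool_rot: [-1.57, 0.011, -0.008]
ft_force: [-0.3, 0.1, -3.0]
grip_width: 0.663
```

Call:
play_rows --translation '[[0,-12,0],[0,-18,0],[0,-22,0],[0,-22,0],[0,-22,0],[0,-20,0],[0,-15,0],[0,-7,0],[0,0,0],[0,0,0]]' --turn '[[0,0,0],[0,0,0],[0,0,0],[0,0,0],[0,0,0],[0,-0.08,0],[0,-0.08,0],[0,-0.08,0],[0,-0.08,0],[0,0,0]]' --fingers '[-1,-1,-1,-1,-1,-1,-1,-1,-1,-1]'

```text
time: 19.75
position: [0.4636, -0.2415, 0.1319]
tool_rot: [-1.558, -0.245, 0.241]
ft_force: [0.5, -0.2, -2.7]
grip_width: 0.661
```

```bash
python3 wl.py w13; python3 hf.py w13 .0358 134; python3 go.py 0.4418 .0083 0.065 .3095
```

```text
[ 0.46280605 -0.24106907  0.13027749] 19.9
tray in tool: along X, along Z, yaw(X->Z) [ 0.001   0.0006 -0.0002] 79.4 8803
t 19.95 pos [ 0.4628 -0.241   0.1301] grip 0.664 F [-0.   0.3 -2.1] q [-0.01  0.08  0.47  1.86 -0.04  1.21  2.34]
turn first (tool)  [-0.0004 -0.0036 -0.0003] norm deg 0.21
shift mm after turn [ 56.   65.1 243.9]  shift in current axes [ 55.1  65.1 244. ]
```

Call:
play_rows --translation '[[4,0,12],[7,0,28],[8,0,34],[8,0,36],[8,0,36],[8,0,35],[6.7,0,30],[5,0,22],[0,0,10.7],[0,0,0]]' --turn '[[0,-0.003,0],[0,0,0],[0,0,0],[0,0,0],[0,0,0],[0,0,0],[0,0,0],[0,0,0],[0,0,0],[0,0,0]]' --fingers '[-1,-1,-1,-1,-1,-1,-1,-1,-1,-1]'

```text
time: 20.78
position: [0.4399, 0.0098, 0.1299]
tool_rot: [-1.556, -0.246, 0.247]
ft_force: [0.4, -0.2, -1.1]
grip_width: 0.666
```

Call:
play_rows --translation '[[0,10,0],[0,20,0],[0,20,0],[0,15,0],[0,6,0],[0,3,0],[0,0,0],[0,0,0],[0,0,0],[0,0,0]]' --turn '[[0,0,0],[0,0,0],[0,0,0],[0,0,0],[0,0,0],[0,0,0],[0,0,0],[0,0,0],[0,0,0],[0,0,0]]' --fingers '[-1,-1,-1,-1,-1,-1,-1,-1,-1,-1]'

```text
time: 21.62
position: [0.4416, 0.0075, 0.057]
tool_rot: [-1.557, -0.245, 0.242]
ft_force: [0.5, -0.2, -1.5]
grip_width: 0.665
```

```bash
python3 wl.py w14; python3 hf.py w14 .0356 148; python3 go.py 0.4406 .0079 0.0315 .3095;python3 - <<'E'
import cv2
a=cv2.imread('pics/w14.png');cv2.imwrite('pics/w14z.png',cv2.resize(a[90:250,160:350],None,fx=3.7,fy=3.7,interpolation=cv2.INTER_CUBIC))
E
```

```text
[0.44114081 0.00768407 0.05667883] 21.7667
tray in tool: along X, along Z, yaw(X->Z) [ 0.0008  0.0004 -0.0072] 53.50980392156863 8586
t 21.82 pos [0.441  0.0077 0.0565] grip 0.667 F [ 0.8  0.1 -0.9] q [-0.27 -0.02  0.19  2.11  0.    1.05  1.8 ]
turn first (tool)  [0.0001 0.0014 0.0009] norm deg 0.1
shift mm after turn [-0.3 25.   0.3]  shift in current axes [-0.3 25.   0.3]
```

View pics/w14z.png

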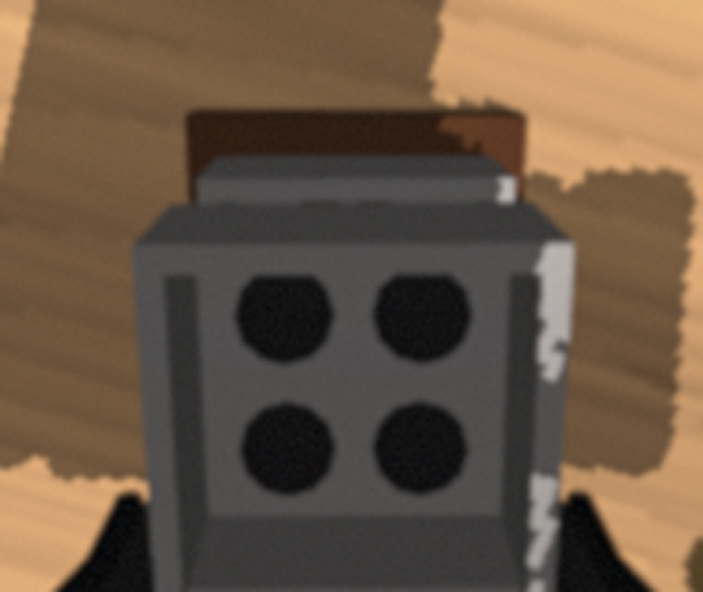

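Call:
play_rows --translation '[[-0.3,3,0.2],[0,4,0],[0,4,0],[0,3,0],[0,2,0],[0,2,0],[0,2,0],[0,0,0],[0,0,0],[0,0,0]]' --turn '[[0,0,0],[0,0,0],[0,0,0],[0,0,0],[0,0,0],[0,0,0],[0,0,0],[0,0,0],[0,0,0],[0,0,0]]' --fingers '[-1,-1,-1,-1,-1,-1,-1,-1,-1,-1]'

```text
time: 22.65
position: [0.4405, 0.0077, 0.0363]
tool_rot: [-1.557, -0.244, 0.244]
ft_force: [0.0, 0.6, -2.3]
grip_width: 0.662
```

```bash
python3 go.py 0.4406 .0079 0.0315 .3095
```

```text
t 22.65 pos [0.4405 0.0077 0.0363] grip 0.662 F [ 0.   0.6 -2.3] q [-0.27  0.01  0.2   2.13 -0.    1.    1.81]
turn first (tool)  [0.0001 0.0012 0.0004] norm deg 0.07
shift mm after turn [0.1 4.8 0.2]  shift in current axes [0.1 4.8 0.2]
```

No contact force; down the last 4.5 mm, then release.

Call:
play_rows --translation '[[0,1.5,0],[0,1.5,0],[0,1,0],[0,0.5,0],[0,0,0],[0,0,0],[0,0,0],[0,0,0],[0,0,0],[0,0,0]]' --turn '[[0,0,0],[0,0,0],[0,0,0],[0,0,0],[0,0,0],[0,0,0],[0,0,0],[0,0,0],[0,0,0],[0,0,0]]' --fingers '[-1,-1,-1,-1,-1,-1,-1,-1,-1,-1]'

```text
time: 23.48
position: [0.4404, 0.0077, 0.0317]
tool_rot: [-1.557, -0.244, 0.244]
ft_force: [-0.1, 0.3, -2.2]
grip_width: 0.664
```

Call:
play_rows --translation '[[0,0,0],[0,0,0],[0,0,0],[0,0,0],[0,0,0],[0,0,0],[0,0,0],[0,0,0],[0,0,0],[0,0,0]]' --turn '[[0,0,0],[0,0,0],[0,0,0],[0,0,0],[0,0,0],[0,0,0],[0,0,0],[0,0,0],[0,0,0],[0,0,0]]' --fingers '[0.5,0.7,0.9,1,1,1,1,1,1,1]'

```text
time: 24.32
position: [0.4404, 0.0077, 0.0317]
tool_rot: [-1.557, -0.244, 0.244]
ft_force: [0.0, 0.9, 0.1]
grip_width: 0.997
```

```bash
python3 wl.py w15; python3 hf.py w15 .0356 148; python3 go.py 0.4406 .0079 0.0315 .3095;python3 - <<'E'
import cv2
a=cv2.imread('pics/w15.png');cv2.imwrite('pics/w15z.png',cv2.resize(a[90:250,160:350],None,fx=3.7,fy=3.7,interpolation=cv2.INTER_CUBIC))
E
```

```text
[0.44038775 0.00771078 0.03167654] 24.4667
tray in tool: along X, along Z, yaw(X->Z) [ 0.0009  0.0006 -0.0014] 51.1921568627451 8585
t 24.52 pos [0.4404 0.0077 0.0317] grip 1.0 F [-0.1  0.6  0.6] q [-0.27  0.01  0.2   2.13 -0.    0.99  1.81]
turn first (tool)  [0.     0.0012 0.0001] norm deg 0.07
shift mm after turn [0.3 0.2 0.1]  shift in current axes [0.3 0.2 0.1]
```

View pics/w15z.png

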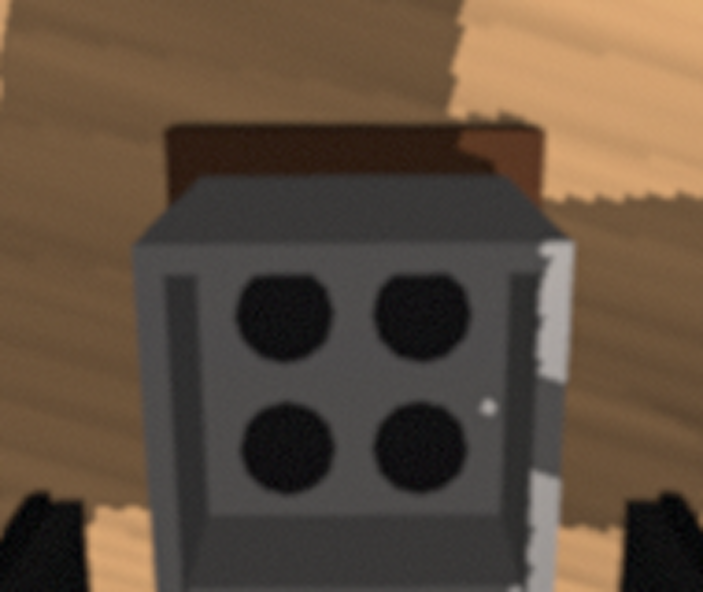

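Call:
play_rows --translation '[[0,-5,0],[0,-12,0],[0,-18,0],[0,-20,0],[0,-20,0],[0,-18,0],[0,-10,0],[0,-5,0],[0,0,0],[0,0,0]]' --turn '[[0,0,0],[0,0,0],[0,0.09,0],[0,0.09,0],[0,0.09,0],[0,0.09,0],[0,0.09,0],[0,0.09,0],[0,0.09,0],[0,0.084,0]]' --fingers '[1,1,1,1,1,1,1,1,1,1]'

```text
time: 25.35
position: [0.4408, 0.0077, 0.1407]
tool_rot: [-1.546, 0.319, -0.321]
ft_force: [-0.0, -0.2, 0.2]
grip_width: 0.997
```

```bash
python3 go.py 0.441 .235 .12 -.404
```

```text
t 25.35 pos [0.4408 0.0077 0.1407] grip 0.997 F [-0.  -0.2  0.2] q [-0.25 -0.1   0.16  2.01  0.02  1.23  1.07]
turn first (tool)  [-0.0009 -0.0037  0.0014] norm deg 0.23
shift mm after turn [-89.2  20.7 209. ]  shift in current axes [-90.   20.8 208.7]
```

Call:
play_rows --translation '[[-5,0,12],[-11,0,25],[-14,0,32],[-15,0,35],[-15,4,35],[-13,6,32],[-10,6,23],[-6.2,4.7,15],[0,0,0],[0,0,0]]' --turn '[[0,0,0],[0,0,0],[0,0,0],[0,0,0],[0,0,0],[0,0,0],[0,0,0],[0,0,0],[0,0,0],[0,0,0]]' --fingers '[1,1,1,1,1,1,1,1,1,1]'

```text
time: 26.18
position: [0.4399, 0.2353, 0.1189]
tool_rot: [-1.549, 0.315, -0.315]
ft_force: [0.3, -0.7, 0.2]
grip_width: 0.997
```

```bash
python3 wl.py w16;python3 tf.py w16 212 105 300 238 .441 .235 -.404 .008 .042;python3 go.py 0.441 .235 .12 -.404
```

```text
[0.44090509 0.23347687 0.11939122] 26.3333
wrist fit [ 0.4408  0.2347 -0.3986] 150.7 6757
rel tool X,Z mm [-0.62  1.06]
t 26.38 pos [0.4409 0.2335 0.1194] grip 1.003 F [ 0.1 -0.   0. ] q [-0.47  0.05 -0.08  1.9   0.    1.19  0.62]
turn first (tool)  [-0.0002 -0.0017  0.0008] norm deg 0.11
shift mm after turn [-0.5 -0.6  1.4]  shift in current axes [-0.5 -0.6  1.4]
```

View pics/w16.png

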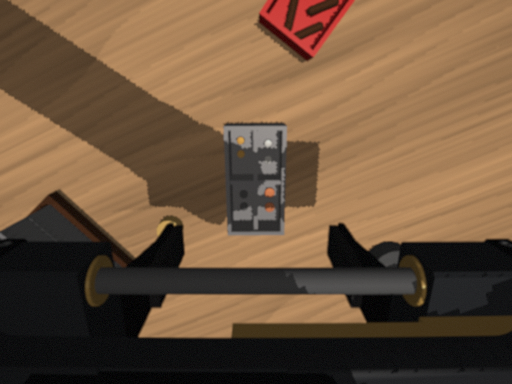

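View pics/f_w16.png

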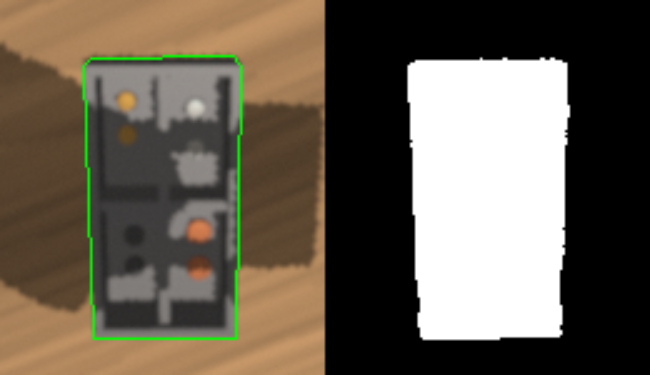

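Call:
play_rows --translation '[[0,5,-0.8],[0,20,0],[0,25,0],[0,25,0],[0,20,0],[0,15,0],[0,10,0],[0,8,0],[0,4,0],[0,2.3,0]]' --turn '[[0,-0.005,0],[0,0,0],[0,0,0],[0,0,0],[0,0,0],[0,0,0],[0,0,0],[0,0,0],[0,0,0],[0,0,0]]' --fingers '[1,1,1,1,1,1,1,1,1,1]'

```text
time: 27.22
position: [0.4403, 0.2341, -0.0154]
tool_rot: [-1.548, 0.312, -0.313]
ft_force: [0.9, -0.2, -0.4]
grip_width: 0.998
```

```bash
python3 wl.py w17; python3 hf.py w17 .0358 134; python3 go.py 0.4404 .2338 -0.0148 -.399
```

```text
[ 0.44064547  0.23449649 -0.01468673] 27.3667
tray in tool: along X, along Z, yaw(X->Z) [ 0.0002  0.0003 -0.0014] 76.27058823529413 8901
t 27.42 pos [ 0.4407  0.2346 -0.0146] grip 0.999 F [-0.1  0.6  0.6] q [-0.47  0.21 -0.08  2.03  0.02  0.9   0.61]
turn first (tool)  [-0.0012  0.0007  0.001 ] norm deg 0.1
shift mm after turn [ 0.   0.2 -0.8]  shift in current axes [ 0.   0.2 -0.8]
```

View pics/h_w17.png

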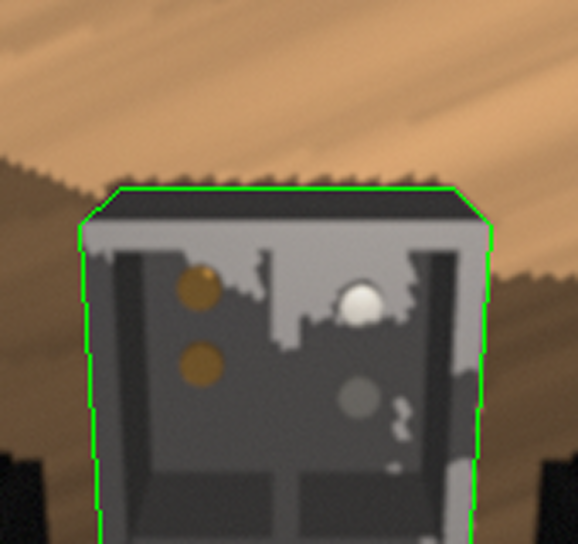

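Call:
play_rows --translation '[[0,0,0],[0,0,0],[0,0,0],[0,0,0],[0,0,0],[0,0,0],[0,0,0],[0,0,0],[0,-2,0],[0,-5,0]]' --turn '[[0,0,0],[0,0,0],[0,0,0],[0,0,0],[0,0,0],[0,0,0],[0,0,0],[0,0,0],[0,0,0],[0,0,0]]' --fingers '[-1,-1,-1,-1,-1,-1,-1,-1,-1,-1]'

```text
time: 28.25
position: [0.4391, 0.2337, -0.0091]
tool_rot: [-1.549, 0.314, -0.311]
ft_force: [0.4, 0.4, -1.2]
grip_width: 0.661
```

Call:
play_rows --translation '[[0,-12,0],[0,-18,0],[0,-22,0],[0,-22,0],[0,-22,0],[0,-20,0],[0,-15,0],[0,-7,0],[0,0,0],[0,0,0]]' --turn '[[0,0,0],[0,-0.0885,0],[0,-0.0885,0],[0,-0.0885,0],[0,-0.0885,0],[0,-0.0885,0],[0,-0.0885,0],[0,-0.0885,0],[0,-0.0885,0],[0,0,0]]' --fingers '[-1,-1,-1,-1,-1,-1,-1,-1,-1,-1]'

```text
time: 29.08
position: [0.4402, 0.2344, 0.1305]
tool_rot: [-1.556, -0.246, 0.244]
ft_force: [-0.6, -0.6, -2.0]
grip_width: 0.666
```

```bash
python3 wl.py w18; python3 hf.py w18 .0358 134; python3 go.py 0.4411 .0079 0.13 .3095
```

```text
[0.43961335 0.23399373 0.12927261] 29.2333
tray in tool: along X, along Z, yaw(X->Z) [0.0009 0.0008 0.0005] 86.33333333333334 8864
t 29.28 pos [0.4396 0.234  0.1292] grip 0.661 F [-0.1 -0.3 -2.1] q [-0.43  0.04 -0.11  1.89  0.01  1.21  1.33]
turn first (tool)  [ 0.0002 -0.0016 -0.0009] norm deg 0.1
shift mm after turn [ -67.5   -0.8 -215.8]  shift in current axes [ -67.1   -0.7 -215.9]
```

Call:
play_rows --translation '[[-4,0,-12],[-8,0,-26],[-11,0,-33],[-11,0,-35],[-11,0,-35],[-10,0,-32],[-8,0,-24],[-4,0,-12],[-1.2,0,-6.9],[0,0,0]]' --turn '[[0,-0.001,0],[0,0,0],[0,0,0],[0,0,0],[0,0,0],[0,0,0],[0,0,0],[0,0,0],[0,0,0],[0,0,0]]' --fingers '[-1,-1,-1,-1,-1,-1,-1,-1,-1,-1]'

```text
time: 30.12
position: [0.4408, 0.0057, 0.1295]
tool_rot: [-1.558, -0.241, 0.241]
ft_force: [0.1, 0.3, -1.5]
grip_width: 0.667
```

Call:
play_rows --translation '[[0,5,0],[0,12,0],[0,12,0],[0,8,0],[0,3,0],[0,0,0],[0,0,0],[0,0,0],[0,0,0],[0,0,0]]' --turn '[[0,0,0],[0,0,0],[0,0,0],[0,0,0],[0,0,0],[0,0,0],[0,0,0],[0,0,0],[0,0,0],[0,0,0]]' --fingers '[-1,-1,-1,-1,-1,-1,-1,-1,-1,-1]'

```text
time: 30.95
position: [0.4415, 0.0079, 0.0902]
tool_rot: [-1.557, -0.245, 0.243]
ft_force: [0.1, 0.3, -1.9]
grip_width: 0.666
```

```bash
python3 wl.py w19; python3 hf.py w19 .0358 149; python3 go.py 0.4405 .0077 0.0655 .3095;python3 - <<'E'
import cv2
a=cv2.imread('pics/w19.png');cv2.imwrite('pics/w19z.png',cv2.resize(a[90:250,160:350],None,fx=3.7,fy=3.7,interpolation=cv2.INTER_CUBIC))
E
```

```text
[0.4413008  0.0077821  0.08993605] 31.1
tray in tool: along X, along Z, yaw(X->Z) [ 0.001   0.0006 -0.0052] 69.38039215686274 8477
t 31.15 pos [0.4412 0.0078 0.0898] grip 0.662 F [-0.5  0.5 -1.9] q [-0.21 -0.05  0.12  2.07  0.01  1.12  1.8 ]
turn first (tool)  [0.     0.0011 0.0005] norm deg 0.07
shift mm after turn [-0.7 24.3  0.1]  shift in current axes [-0.7 24.3  0.1]
```

View pics/w19z.png

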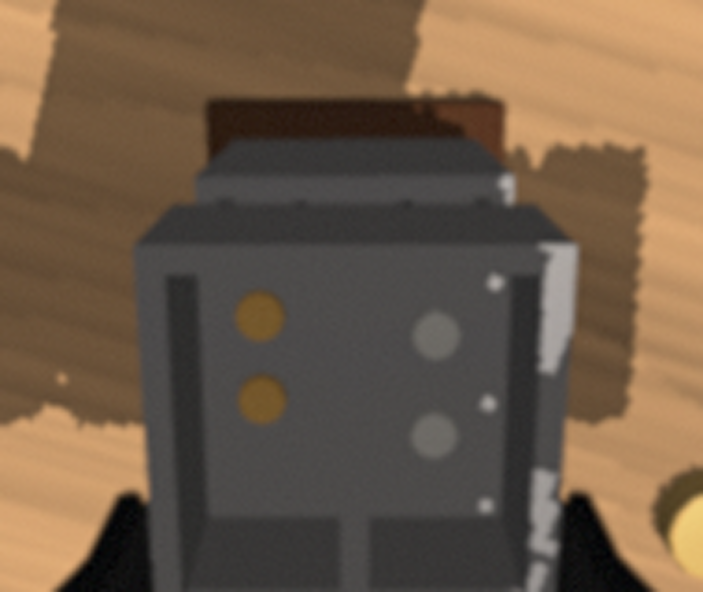

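Lower tray front rim centred (197–514) under held tray (135–578). Descend with X −0.6.

Call:
play_rows --translation '[[-0.6,3,0],[0,4,0],[0,4,0],[0,3,0],[0,2,0],[0,2,0],[0,1.5,0],[0,0,0],[0,0,0],[0,0,0]]' --turn '[[0,0,0],[0,0,0],[0,0,0],[0,0,0],[0,0,0],[0,0,0],[0,0,0],[0,0,0],[0,0,0],[0,0,0]]' --fingers '[-1,-1,-1,-1,-1,-1,-1,-1,-1,-1]'

```text
time: 31.98
position: [0.4407, 0.0076, 0.0703]
tool_rot: [-1.557, -0.244, 0.244]
ft_force: [-1.1, -0.3, -1.7]
grip_width: 0.662
```

```bash
python3 go.py 0.4405 .0077 0.0655 .3095
```

```text
t 31.98 pos [0.4407 0.0076 0.0703] grip 0.662 F [-1.1 -0.3 -1.7] q [-0.2  -0.03  0.13  2.09  0.    1.08  1.8 ]
turn first (tool)  [0.0001 0.0012 0.0004] norm deg 0.07
shift mm after turn [-0.2  4.8  0.1]  shift in current axes [-0.2  4.8  0.1]
```

Call:
play_rows --translation '[[0,1.5,0],[0,1.5,0],[0,1,0],[0,0.5,0],[0,0,0],[0,0,0],[0,0,0],[0,0,0],[0,0,0],[0,0,0]]' --turn '[[0,0,0],[0,0,0],[0,0,0],[0,0,0],[0,0,0],[0,0,0],[0,0,0],[0,0,0],[0,0,0],[0,0,0]]' --fingers '[-1,-1,-1,-1,-1,-1,-1,-1,-1,-1]'

```text
time: 32.82
position: [0.4405, 0.0076, 0.0657]
tool_rot: [-1.557, -0.244, 0.244]
ft_force: [-1.6, -0.5, -1.7]
grip_width: 0.662
```

Call:
play_rows --translation '[[0,0,0],[0,0,0],[0,0,0],[0,0,0],[0,0,0],[0,0,0],[0,0,0],[0,0,0],[0,0,0],[0,0,0]]' --turn '[[0,0,0],[0,0,0],[0,0,0],[0,0,0],[0,0,0],[0,0,0],[0,0,0],[0,0,0],[0,0,0],[0,0,0]]' --fingers '[0.5,0.7,0.9,1,1,1,1,1,1,1]'

```text
time: 33.65
position: [0.4405, 0.0076, 0.0657]
tool_rot: [-1.557, -0.244, 0.244]
ft_force: [0.3, -0.9, 0.5]
grip_width: 1.002
```

```bash
python3 wl.py w20; python3 hf.py w20 .0358 149; python3 go.py 0.4405 .0077 0.0655 .3095;python3 - <<'E'
import cv2
a=cv2.imread('pics/w20.png');cv2.imwrite('pics/w20z.png',cv2.resize(a[90:250,160:350],None,fx=3.7,fy=3.7,interpolation=cv2.INTER_CUBIC))
E
```

```text
[0.44052488 0.00762308 0.06566112] 33.8
tray in tool: along X, along Z, yaw(X->Z) [ 0.0011  0.0007 -0.0063] 50.58431372549019 8459
t 33.85 pos [0.4405 0.0076 0.0657] grip 0.998 F [-0.5  0.4  0.3] q [-0.2  -0.03  0.13  2.1   0.    1.07  1.8 ]
turn first (tool)  [0.     0.0012 0.0001] norm deg 0.07
shift mm after turn [-0.   0.2  0.1]  shift in current axes [-0.   0.2  0.1]
```

View pics/w20z.png

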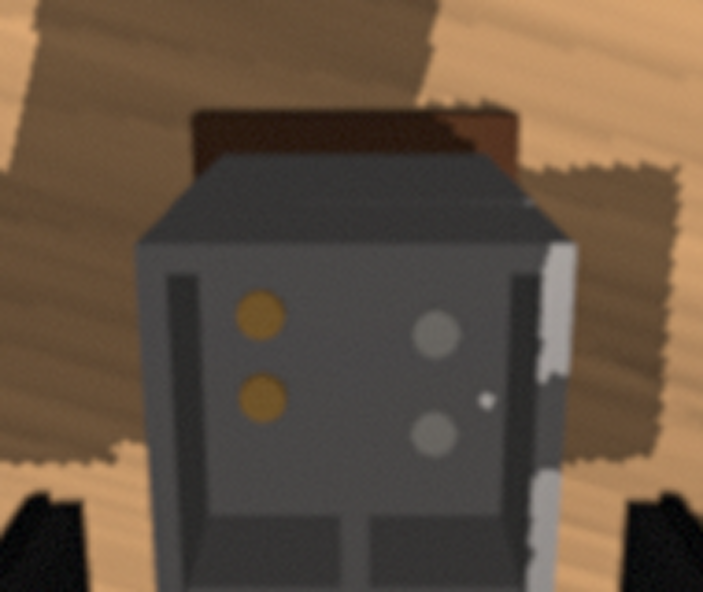

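Call:
play_rows --translation '[[0,-5,0],[0,-12,0],[0,-18,0],[0,-20,0],[0,-18,0],[0,-12,0],[0,-5,0],[0,0,0],[0,0,0],[0,0,0]]' --turn '[[0,0,0],[0,0.095,0],[0,0.095,0],[0,0.095,0],[0,0.095,0],[0,0.095,0],[0,0.095,0],[0,0.095,0],[0,0.095,0],[0,0.09,0]]' --fingers '[1,1,1,1,1,1,1,1,1,1]'

```text
time: 34.68
position: [0.4407, 0.0076, 0.1563]
tool_rot: [-1.528, 0.426, -0.427]
ft_force: [-0.6, 0.1, -0.1]
grip_width: 0.999
```

```bash
python3 go.py 0.646 -.164 .12 -.5417
```

```text
t 34.68 pos [0.4407 0.0076 0.1563] grip 0.999 F [-0.6  0.1 -0.1] q [-0.17 -0.11  0.09  1.98  0.01  1.27  0.94]
turn first (tool)  [-0.0006 -0.0023  0.0007] norm deg 0.14
shift mm after turn [264.4  36.3 -41.2]  shift in current axes [264.5  36.5 -40.6]
```

Call:
play_rows --translation '[[12,0,-2],[28,0,-4],[36,0,-6],[38,0,-6],[38,6,-6],[38,10,-6],[34,10,-5],[22,7,-4],[13,3.4,-1.6],[5.4,0,-0.4]]' --turn '[[0,0,0],[0,0,0],[0,0,0],[0,0,0],[0,0,0],[0,0,0],[0,0,0],[0,0,0],[0,0,0],[0,0,0]]' --fingers '[1,1,1,1,1,1,1,1,1,1]'

```text
time: 35.52
position: [0.6468, -0.1666, 0.1172]
tool_rot: [-1.532, 0.424, -0.421]
ft_force: [-0.8, 0.7, -0.3]
grip_width: 0.998
```

Call:
play_rows --translation '[[0,0,0],[0,0,0],[0,0,0],[0,0,0],[0,0,0],[0,0,0],[0,0,0],[0,0,0],[0,0,0],[0,0,0]]' --turn '[[0,0,0],[0,0,0],[0,0,0],[0,0,0],[0,0,0],[0,0,0],[0,0,0],[0,0,0],[0,0,0],[0,0,0]]' --fingers '[0.4,0.4,0.4,0.4,0.4,0.4,0.4,0.4,0.4,0.4]'

```text
time: 36.35
position: [0.6463, -0.1633, 0.1193]
tool_rot: [-1.529, 0.422, -0.423]
ft_force: [0.1, 0.5, 0.2]
grip_width: 0.699
```

```bash
python3 wl.py w21;python3 tf.py w21 205 105 305 243 .646 -.164 -.5417 .008 .014;python3 go.py 0.646 -.164 .12 -.5417
```

```text
[ 0.64631091 -0.16340384  0.11920352] 36.5
wrist fit [ 0.6453 -0.1633 -0.5383] 77.9 5583
rel tool X,Z mm [-0.94 -0.41]
t 36.55 pos [ 0.6463 -0.1634  0.1192] grip 0.701 F [-0.3 -0.4 -0. ] q [ 0.02  0.39  0.24  1.5  -0.1   1.26  1.31]
turn first (tool)  [-0.0001  0.0024  0.    ] norm deg 0.14
shift mm after turn [ 0.  -0.8 -0.7]  shift in current axes [ 0.  -0.8 -0.7]
```

View pics/w21.png

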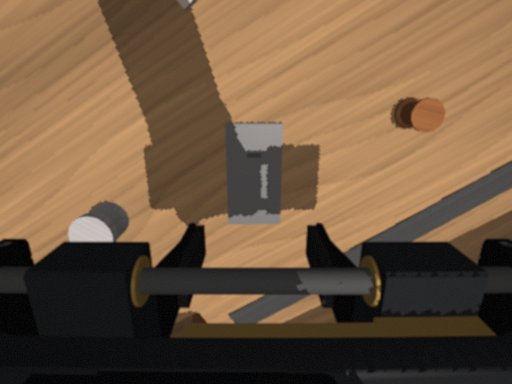

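View pics/f_w21.png

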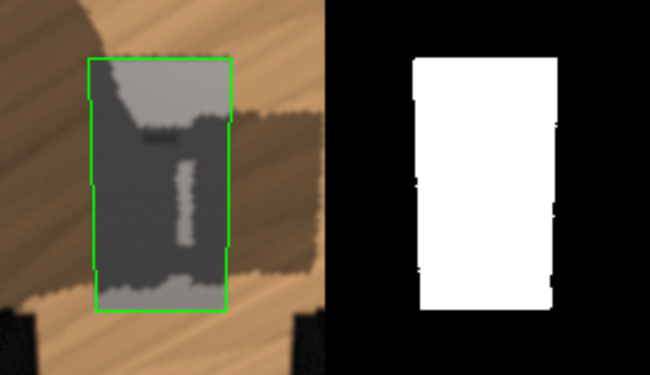

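Call:
play_rows --translation '[[-0.7,5,-1.2],[0,20,0],[0,25,0],[0,25,0],[0,20,0],[0,15,0],[0,10,0],[0,8,0],[0,4,0],[0,2,0]]' --turn '[[0,0,0],[0,0,0],[0,0,0],[0,0,0],[0,0,0],[0,0,0],[0,0,0],[0,0,0],[0,0,0],[0,0,0]]' --fingers '[0.2,0.2,0.2,0.2,0.2,0.2,0.2,0.2,0.2,0.2]'

```text
time: 37.38
position: [0.6452, -0.1641, -0.0149]
tool_rot: [-1.529, 0.423, -0.423]
ft_force: [-0.0, -0.2, -0.3]
grip_width: 0.598
```

```bash
python3 wl.py w22; python3 go.py 0.6450 -.1640 -0.015 -.5383;python3 - <<'E'
from h import *
from bench import ctrl
a=cv2.imread('pics/w22.png');b=ctrl.get_image('scene')
cv2.imwrite('pics/w22z.png',np.hstack([cv2.resize(a[110:300,160:350],None,fx=2.1,fy=2.1,interpolation=cv2.INTER_CUBIC),cv2.resize(b[245:325,230:310],(399,399),interpolation=cv2.INTER_CUBIC)]))
E
```

```text
[ 0.64583094 -0.16421386 -0.01383098] 37.5333
t 37.58 pos [ 0.6459 -0.1642 -0.0137] grip 0.599 F [ 0.6 -0.2  1.1] q [ 0.04  0.51  0.22  1.62 -0.13  1.02  1.33]
turn first (tool)  [-0.0007 -0.001   0.0017] norm deg 0.12
shift mm after turn [-0.9  1.3 -0.3]  shift in current axes [-0.9  1.3 -0.3]
```

View pics/w22z.png

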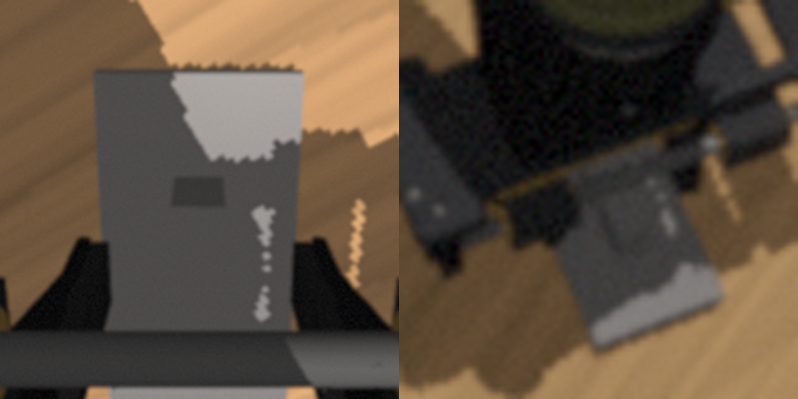

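Call:
play_rows --translation '[[0,0,0],[0,0,0],[0,0,0],[0,0,0],[0,0,0],[0,0,0],[0,0,0],[0,0,0],[0,0,0],[0,0,0]]' --turn '[[0,0,0],[0,0,0],[0,0,0],[0,0,0],[0,0,0],[0,0,0],[0,0,0],[0,0,0],[0,0,0],[0,0,0]]' --fingers '[-1,-1,-1,-1,-1,-1,-1,-1,-1,-1]'

```text
time: 38.47
position: [0.6452, -0.1641, -0.0147]
tool_rot: [-1.529, 0.423, -0.423]
ft_force: [0.8, -0.3, -0.6]
grip_width: 0.155
```

```bash
python3 wl.py w23; python3 go.py 0.6450 -.1640 -0.015 -.5383;python3 - <<'E'
from h import *
a=cv2.imread('pics/w23.png')
cv2.imwrite('pics/w23z.png',cv2.resize(a[110:300,160:350],None,fx=3,fy=3,interpolation=cv2.INTER_CUBIC))
E
```

```text
[ 0.64513241 -0.16401264 -0.01473828] 38.6167
t 38.67 pos [ 0.6451 -0.164  -0.0148] grip 0.157 F [ 0.9 -0.8 -0.7] q [ 0.04  0.51  0.22  1.62 -0.13  1.02  1.33]
turn first (tool)  [-0.0001 -0.001   0.    ] norm deg 0.06
shift mm after turn [-0.1  0.2 -0. ]  shift in current axes [-0.1  0.2 -0. ]
```

View pics/w23z.png

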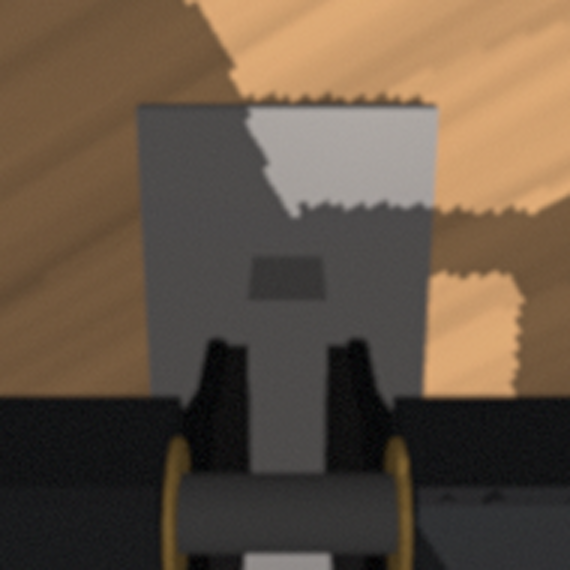

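Call:
play_rows --translation '[[0,-3,0],[0,-10,0],[0,-18,0],[0,-22,0],[0,-25,0],[0,-25,0],[0,-25,0],[0,-24,0],[0,-18,0],[0,-10,0]]' --turn '[[0,0,0],[0,0,0],[0,0,0],[0,0,0],[0,0,0],[0,0,0],[0,0,0],[0,0,0],[0,0,0],[0,0,0]]' --fingers '[-1,-1,-1,-1,-1,-1,-1,-1,-1,-1]'

```text
time: 39.5
position: [0.6464, -0.1644, 0.1692]
tool_rot: [-1.529, 0.419, -0.426]
ft_force: [-0.1, -0.3, -0.1]
grip_width: 0.154
```

Call:
play_rows --translation '[[0,0,0],[0,0,0],[0,0,0],[0,0,0],[0,0,0],[0,0,0],[0,0,0],[0,0,0],[0,0,0],[0,0,0]]' --turn '[[0,-0.06,0],[0,-0.09,0],[0,-0.09,0],[0,-0.1,0],[0,-0.1,0],[0,-0.1,0],[0,-0.1,0],[0,-0.09,0],[0,-0.07,0],[0,-0.048,0]]' --fingers '[-1,-1,-1,-1,-1,-1,-1,-1,-1,-1]'

```text
time: 40.33
position: [0.6446, -0.164, 0.1649]
tool_rot: [-1.556, -0.244, 0.246]
ft_force: [-0.3, -0.1, -1.1]
grip_width: 0.158
```

```bash
python3 wl.py w24; sed "s/B=box.*/B=box(.11,.058,-.018+dz,-.012+dz)/" hf.py > hfl.py; python3 hfl.py w23 .0408 115; python3 hfl.py w24 .0408 115; python3 go.py 0.4415 .0079 0.165 .3095
```

```text
[ 0.64475329 -0.16400631  0.16496202] 40.4833
tray in tool: along X, along Z, yaw(X->Z) [-0.0002  0.0013  0.0009] 92.85098039215686 7545
tray in tool: along X, along Z, yaw(X->Z) [ 0.0009  0.0007 -0.0004] 91.38431372549019 7447
t 40.53 pos [ 0.6448 -0.164   0.165 ] grip 0.157 F [-0.4 -0.3 -1.9] q [ 0.11  0.36  0.12  1.44 -0.05  1.34  2.12]
turn first (tool)  [-0.0003 -0.0024 -0.0005] norm deg 0.14
shift mm after turn [-141.3    0.   225.7]  shift in current axes [-1.418e+02  2.000e-01  2.253e+02]
```

View pics/h_w24.png

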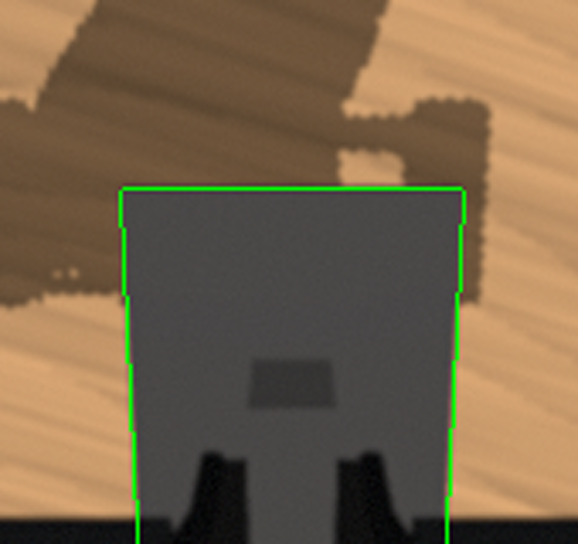

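Call:
play_rows --translation '[[-7,0,11],[-14,0,22],[-18,0,28],[-19,0,30],[-19,0,30],[-19,0,30],[-18,0,28],[-14,0,22],[-9,0,15],[-5.2,0,9.7]]' --turn '[[0,-0.002,0],[0,0,0],[0,0,0],[0,0,0],[0,0,0],[0,0,0],[0,0,0],[0,0,0],[0,0,0],[0,0,0]]' --fingers '[-1,-1,-1,-1,-1,-1,-1,-1,-1,-1]'

```text
time: 41.37
position: [0.4391, 0.0089, 0.1655]
tool_rot: [-1.557, -0.245, 0.244]
ft_force: [0.2, -0.7, -1.6]
grip_width: 0.152
```

Call:
play_rows --translation '[[0,0,0],[0,6,0],[0,10,0],[0,12,0],[0,8,0],[0,4,0],[0,2,0],[0,0,0],[0,0,0],[0,0,0]]' --turn '[[0,0,0],[0,0,0],[0,0,0],[0,0,0],[0,0,0],[0,0,0],[0,0,0],[0,0,0],[0,0,0],[0,0,0]]' --fingers '[-1,-1,-1,-1,-1,-1,-1,-1,-1,-1]'

```text
time: 42.2
position: [0.4413, 0.0074, 0.1237]
tool_rot: [-1.557, -0.245, 0.243]
ft_force: [-0.5, -0.2, -1.1]
grip_width: 0.155
```

```bash
python3 wl.py w25; python3 hfl.py w25 .0408 148; python3 go.py 0.4407 .0077 0.0992 .3095;python3 - <<'E'
import cv2
a=cv2.imread('pics/w25.png');cv2.imwrite('pics/w25z.png',cv2.resize(a[90:250,160:350],None,fx=3.7,fy=3.7,interpolation=cv2.INTER_CUBIC))
E
```

```text
[0.44112288 0.00744457 0.12372977] 42.35
tray in tool: along X, along Z, yaw(X->Z) [ 0.0001  0.0005 -0.0093] 72.41176470588235 7194
t 42.4 pos [0.441  0.0074 0.1236] grip 0.16 F [-0.5  0.7 -1. ] q [-0.06 -0.08 -0.02  2.02 -0.    1.2   1.81]
turn first (tool)  [0.0002 0.0012 0.0009] norm deg 0.09
shift mm after turn [-0.2 24.4  0.3]  shift in current axes [-0.3 24.4  0.3]
```

View pics/w25z.png

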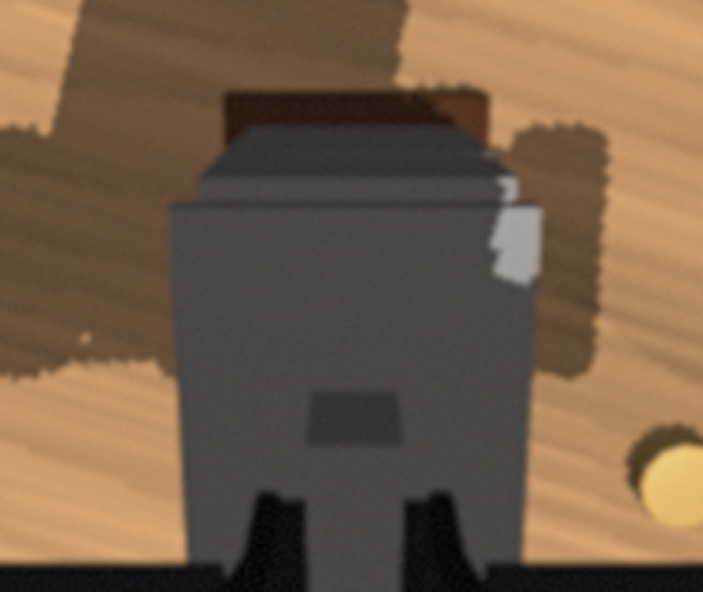

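Call:
play_rows --translation '[[-0.2,3,0.2],[0,4,0],[0,4,0],[0,3,0],[0,2,0],[0,2,0],[0,1.5,0],[0,0,0],[0,0,0],[0,0,0]]' --turn '[[0,0,0],[0,0,0],[0,0,0],[0,0,0],[0,0,0],[0,0,0],[0,0,0],[0,0,0],[0,0,0],[0,0,0]]' --fingers '[-1,-1,-1,-1,-1,-1,-1,-1,-1,-1]'

```text
time: 43.23
position: [0.4406, 0.0076, 0.1039]
tool_rot: [-1.557, -0.244, 0.244]
ft_force: [-0.8, -0.7, -1.8]
grip_width: 0.159
```

```bash
python3 go.py 0.4407 .0077 0.0992 .3095
```

```text
t 43.23 pos [0.4406 0.0076 0.1039] grip 0.159 F [-0.8 -0.7 -1.8] q [-0.06 -0.06 -0.02  2.05 -0.    1.15  1.81]
turn first (tool)  [0.0001 0.0012 0.0004] norm deg 0.07
shift mm after turn [0.1 4.7 0.1]  shift in current axes [0.1 4.7 0.1]
```

Call:
play_rows --translation '[[0,1.5,0],[0,1.5,0],[0,1,0],[0,0.5,0],[0,0,0],[0,0,0],[0,0,0],[0,0,0],[0,0,0],[0,0,0]]' --turn '[[0,0,0],[0,0,0],[0,0,0],[0,0,0],[0,0,0],[0,0,0],[0,0,0],[0,0,0],[0,0,0],[0,0,0]]' --fingers '[-1,-1,-1,-1,-1,-1,-1,-1,-1,-1]'

```text
time: 44.07
position: [0.4405, 0.0075, 0.0993]
tool_rot: [-1.557, -0.244, 0.244]
ft_force: [-0.5, 0.6, -0.9]
grip_width: 0.162
```

Call:
play_rows --translation '[[0,0,0],[0,0,0],[0,0,0],[0,0,0],[0,0,0],[0,0,0],[0,0,0],[0,0,0],[0,0,0],[0,0,0]]' --turn '[[0,0,0],[0,0,0],[0,0,0],[0,0,0],[0,0,0],[0,0,0],[0,0,0],[0,0,0],[0,0,0],[0,0,0]]' --fingers '[-0.5,-0.4,-0.3,0,0,0,0,0,0,0]'

```text
time: 44.9
position: [0.4405, 0.0076, 0.0993]
tool_rot: [-1.557, -0.244, 0.244]
ft_force: [0.4, 0.1, 0.5]
grip_width: 0.497
```

Call:
play_rows --translation '[[0,-5,0],[0,-10,0],[0,-15,0],[0,-20,0],[0,-20,0],[0,-20,0],[0,-15,0],[0,-5,0],[0,0,0],[0,0,0]]' --turn '[[0,0,0],[0,0,0],[0,0,0],[0,0,0],[0,0,0],[0,0,0],[0,0,0],[0,0,0],[0,0,0],[0,0,0]]' --fingers '[0,0,0,0,0,0,0,0,0,0]'

```text
time: 45.73
position: [0.4404, 0.0075, 0.2092]
tool_rot: [-1.557, -0.244, 0.244]
ft_force: [-0.1, -0.6, 0.4]
grip_width: 0.5
```

```bash
python3 wl.py w26;python3 - <<'E'
from h import *
from bench import ctrl
b=ctrl.get_image('scene');cv2.imwrite('pics/s26.png',b)
a=cv2.imread('pics/w26.png')
cv2.imwrite('pics/w26z.png',np.hstack([cv2.resize(a[80:260,170:340],(378,400),interpolation=cv2.INTER_CUBIC),cv2.resize(b[120:230,195:305],(400,400),interpolation=cv2.INTER_CUBIC)]))
E
```

```text
[0.43972473 0.00748192 0.20810962] 45.8833
```

View pics/w26z.png

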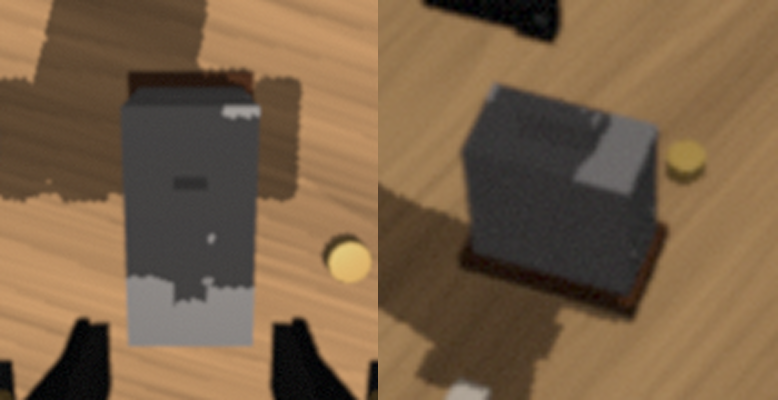

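Call:
play_rows --translation '[[0,0,15],[0,0,30],[5,0,35],[5,0,35],[5,0,35],[5,0,35],[5,0,30],[0,0,15],[0,0,0],[0,0,0]]' --turn '[[0,0,0],[0,0,0],[0,0,0],[0,0,0],[0,0,0],[0,0,0],[0,0,0],[0,0,0],[0,0,0],[0,0,0]]' --fingers '[0,0,0,0,0,0,0,0,0,0]'

```text
time: 46.82
position: [0.3935, 0.2344, 0.2087]
tool_rot: [-1.558, -0.245, 0.246]
ft_force: [0.8, -0.5, -0.0]
grip_width: 0.499
```

```bash
python3 - <<'E'
from h import *
from bench import ctrl
cs,ct=ctrl.camera_info('scene'),ctrl.camera_info('top')
s=ctrl.get_image('scene');t=ctrl.get_image('top')
m=seg(s,(205,125,300,215),'grey')
for z1 in(.124,.128,.132):
    print(z1,*fit([(cs,m)],box(.11,.058,.02,z1),[.4415,.008,.3095]),m.sum())
o=s.copy()
for z0,z1 in((.02,.054),(.054,.088),(.088,.122),(.122,.128)):
    cv2.polylines(o,[cv2.convexHull(proj(cs,place(box(.11,.058,z0,z1),[.440,.0055,.3095])).round().astype(np.int32))],True,(0,255,0),1)
cv2.imwrite('pics/fin.png',np.hstack([cv2.resize(s[120:230,195:305],(395,395),interpolation=cv2.INTER_CUBIC),cv2.resize(o[120:230,195:305],(395,395),interpolation=cv2.INTER_CUBIC)]))
cv2.imwrite('pics/topfin.png',t)
E
```

```text
0.124 [0.43913579 0.0081408  0.34766868] 122.05098039215687 2426
0.128 [0.44053513 0.00625994 0.32472057] 86.29019607843136 2426
0.132 [0.44208438 0.00508287 0.32185196] 99.88235294117648 2426
```

View pics/fin.png

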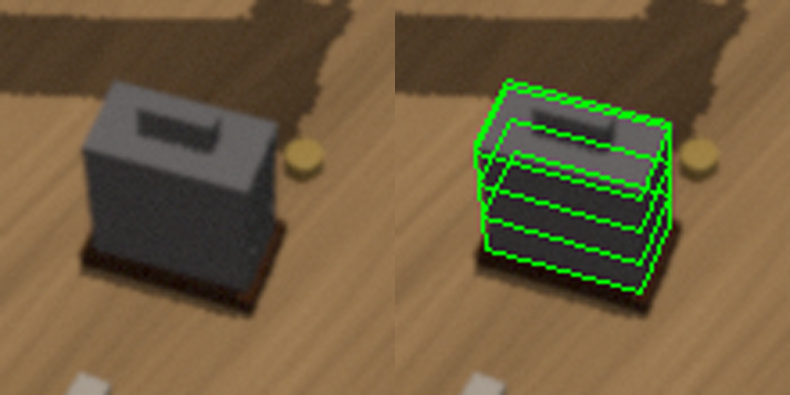

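View pics/topfin.png

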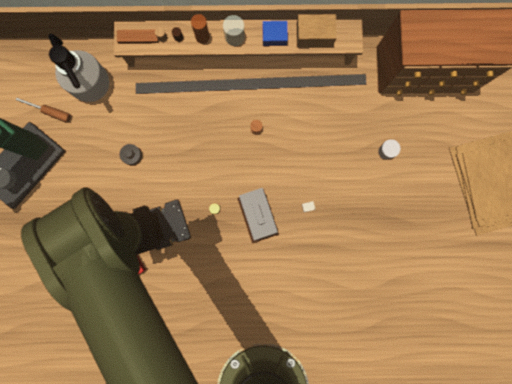

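```bash
python3 -c "
from bench import ctrl
print(ctrl.close_job())"
```

```text
the job is handed in; nothing more can be done
None
```

I stacked the undivided, two-compartment and four-compartment trays and then the lid on the base, and handed the job in at about 47 s of the 125 s allowed.

**Final checks:**
- **Stack:** in the last scene picture it is square and gap-free. The silhouette fits best at the nominal lid-plate height of 128 mm. The fitted position is within about 2 mm of my placing targets, and the fitted yaw is about 0.015 rad from the base's.
- **Forces:** wrist force stayed under about 3 N in every reading while I placed the pieces.
- **Bystanders:** none of them appears to have moved in the final top view. I compared this by eye and did not measure it.
- **Robot:** the arm was clear of the stack when I handed in.

**What failed or disagreed:**
- **First grasp:** it closed above the undivided tray without touching it. The real fingertips sit about 36 mm higher than the reported TCP, so I grasped lower from then on.
- **Base position:** the fixed cameras and the wrist camera disagreed by about 3 mm. I trusted the wrist camera, and the first tray's feet dropped in with no contact force.

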